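# Twist the dust pot up into the separator

## Robot

A 6-joint arm with a two-finger parallel gripper is mounted at the origin on the work surface. World frame = base frame: x ahead of the robot, y to its left, z up, the work surface at z = 0. Lengths are in m, angles in rad, forces in N, time in s.
With the tool pointing down it reaches from about 0.375 to 0.825 m from the base axis. Payload 5.5 kg.
Tool frame: the origin (TCP) lies at the very end of the fingers, on their centre line; the grasp point (between the pads) lies 19 mm behind it; x points along the fingers, z is the direction in which the jaws open and shut, and the axes are right-handed (so a half turn about x gives the same grasp; the last joint's range is limited). The gripper opens to 85 mm and grips with 20 to 120 N. Pads are 22 mm wide; open, the fingers measure 114 mm over their backs; the gripper's body (76 mm by 85 mm) begins 54 mm behind the grasp point. The pads swing forward as they close: fully open they stand 13 mm farther back than shut.
Start: joints at [1.253, 0.314, -0.047, 1.21, 0, 1.571], TCP at [0.187, 0.57, 0.231] pointing down, gripper open.
Joint ranges: [-2.67, 2.67], [-0.69, 1.73], [-1.03, 1.25], [-2.08, 2.16], [-1.42, 1.45], [-3.14, 3.14]. Speed limits (rad/s): [2.39, 2.39, 3.01, 3.14, 3.14, 3.14].

## Interface

Orientations are given as a 3x3 rotation matrix whose columns are the frame's x, y, z axes.
In Python, from station import bot gives the robot as it stands. The module is installed in compiled form; this text tells all that it offers.
- The arm moves only by the tool move_arm, never from a script. Its argument "deltas" is a list of rows, each a list of 3 entries, a list of its own where there are three numbers: the shift along the tool's x, y, z in cm, then the turn, a rotation vector about the tool's x, y, z in rad, then the closure, from -1 (fully open) to 1 (shut), so that 0 is half open. A call has 1 to 12 rows; each row is the pose to reach, as a shift and turn from the pose measured when the call began, along the tool's axes at that moment; what a row does not reach only later rows make up. A row lasts 1/8 s, in which the tool goes at most 62.5 mm and 10.7 degrees, less where a joint would pass 70% of its speed; a pose out of reach is approached as far as the arm can. A call with a gripper value outside its range is refused whole. The fingers move at their own pace and stop on an object; "force" is the grip in N (left out, the last holds). Time passes only in rows, so rows that repeat a pose let the fingers close. It gives the time, the measured TCP pose, the force and the opening at its end, in the units of the state.
- bot.observe(): the state, without advancing time (a new reading comes with each control period).
- bot.read_camera(name): name is "side" or "top"; returns a dict with "frame" (480x640x3 uint8, blue, green, red), "range_z" (480x640 float32, m along the optical axis (not along the pixel's ray), 0 where there is no reading), "vfov" (degrees; the focal length in pixels is half the picture's height over the tangent of half this angle, whatever the lens; pixels are square), "cx", "cy" (the principal point, pixels), "pose" (4x4, takes a point from camera to world coordinates). Camera axes: x right, y down, z forward; pixel columns grow to the right and rows downward; lengths in m; the calibration is good to about 2 mm. A picture is of the moment at which its call begins.
- bot.close_job(): hands the job in, once; it reports no verdict.
The state is a dict: "t": time; "q": joint angles; "joint_velocities": joint speeds; "joint_torque": joint torques, N m; "eef_pos": TCP position; "orientation": TCP orientation; "force": force on the tool from outside, world axes, zero at the start; "torque": the same for the moment, N m; "opening": finger opening in m.
Only numpy, scipy, OpenCV 4.12 (cv2) and the standard library are available. Lean on these libraries where they do the work, as an engineer would, in place of code of your own. Each camera call takes 0.05 s, during which the arm holds its last target.

## Task

Fit the empty dust pot back on the bench dust separator: take the narrow steel pot with the three lugs by its bar handle, lift it up into the collar under the overhanging head, feel for the gates without forcing anything, push it up against the spring and turn it anticlockwise (seen from above) until its lugs drop into their seats and it is locked, handle pointing roughly to the front of the machine. Let go so that it hangs level by itself, and leave the other things on the bench where they are.

Things in the scene. Friction and masses are not known exactly. Their poses are not given: they have to be found in the camera images.
- pot: dust pot, open steel cylinder, outer diameter 56, 70 tall (top 6 tapering to 50), about 0.2 kg. Origin: centre of its underside, z up; starts upright on the bench. Black level bar handle, 20 wide, 20 tall, along the pot's own -x from its wall to 135 from the axis, its centre 32 above the underside.
- grip (a point): point in the middle of the pot's handle, 100 from the pot's axis, 32 above its underside. Held here, the pot tips in the grip if it is pressed up against the collar by more than about 8 N.
- lug (a point): outer end of the lug above the handle, 36 from the pot's axis, at mid height. The three lugs are about 10 wide, lie between 56 and 62 above the pot's underside, and stand at 60, 180 (above the handle) and 300 degrees about the pot's z from its x.
- separator: bench dust separator, green, fixed to the bench. Origin: on the bench straight under the collar's centre; -x is the machine's front. Steel collar 94 across, 160 to 202 above the bench; head 96 across above it, up to 264 (pipe to 292). Column 50 x 60, 262 tall, on a foot 130 x 120 x 12, both centred at (+100, -60) from the origin.
- mouth (a point): centre of the collar's lower face, 160 above the bench, axes as the separator's. The collar is open below. Inside its edge runs a lip 8 thick with a bore of 61 diameter, cut by three gates 120 degrees apart, each 10 degrees wider than a lug. Off the gates the lugs hit the lip (rigid) when the pot's underside is 62 below the mouth.
- gate (a point): a point on the collar's edge, 47 from its axis, at 125 degrees in the separator's frame (0 = its +x, 180 = front, anticlockwise from above). Nominally a gate is here, so the pot enters with its handle pointing this way. But the collar was clamped by hand: the gates lie up to 28 degrees either way from this, which cannot be seen or read and must be felt.
- seal_face (a point): centre of the lower face of a sprung seal plate, 17 above the mouth. The pot's rim meets it when the pot's underside is 53 below the mouth (about 2 N, then 0.2 N per mm); hard stop at 44 below. With the underside 48 or less below (aim at 46) the lugs clear the lips and the pot turns anticlockwise from above; the other way is blocked.
- seat (a point): where the centre of the pot's underside is when locked, 51 below the mouth. Turned 50 to 60 degrees from the middle of the gate, the lugs lie over seats 3 deep in the lips (rigid stop at 60); let down there, they drop in, and the spring keeps the pot there when it is released.
- oil_pot: a wider open steel pot without lugs: outer diameter 80, 52 tall, same kind of black bar handle (20 x 20, ending 135 from its axis along its own -x). Bystander, to be left alone. Origin: centre of its underside.
- gear: dark steel gear lying flat, 108 across, 32 tall. Bystander. Origin: centre of its underside.
- can: spray can, 54 diameter, 150 tall. Bystander. Origin: centre of its underside.
- wrench: steel spanner, 170 long, lying flat. Bystander. Origin: under its middle.
- discs: stack of grinding discs, 100 diameter, 24 tall. Bystander. Origin: centre of its underside.
- block: wooden block 90 x 45 x 45. Bystander. Origin: centre of its underside.
- roll: upright abrasive roll, 40 diameter, 50 tall. Bystander. Origin: centre of its underside.
Things that resemble listed ones, but are neither listed nor needed, are in the scene too. What is shaped like the pot but brown or purple is not meant.

How it is judged:
By the outcome, as a careful person would: the job done as asked, in the order asked, and still so for the second after the job is handed in, with the robot touching nothing.
It also fails if it takes over 72 s, if anything falls off the work surface, if the arm or the gripper's body presses on something with over 40 N, if the wrist force passes 120 N, or if a joint passes its speed limit or range.

## Working session

There is one attempt and no reset: what is moved stays moved. The work goes in short steps, Python scripts to look and compute and a tool call to move; the robot and the scene stay as the last step left them, time stands still between calls to the robot, and variables do not carry over. Pictures are saved under pics/ and viewed, and the job is handed in when it is done.

Besides the shell and the picture viewer there is one more tool, called after "Call:" as name(argument=value, ...), one argument or row to a line, values as JSON. move_arm: Moves the arm, as the interface text tells. Its arguments: {"type":"object","properties":{"deltas":{"type":"array"},"force":{"type":"number"}},"required":["deltas"]}

```bash
mkdir -p pics; cat > h.py <<'E'
import numpy as np, cv2
from station import bot
def K(c):
    f=240/np.tan(np.radians(c['vfov'])/2); return f,c['cx'],c['cy']
def cloud(c):
    f,cx,cy=K(c); z=c['range_z']; v,u=np.mgrid[:480,:640]
    P=np.stack([(u-cx)*z/f,(v-cy)*z/f,z],-1)
    W=P@c['pose'][:3,:3].T+c['pose'][:3,3]; W[z<=0]=np.nan
    return W
E
python3 - <<'E'
from h import *
for n in('side','top'):
    c=bot.read_camera(n); cv2.imwrite(f'pics/{n}0.png',c['frame']); np.savez(f'{n}0.npz',**c)
    print(n,c['vfov'],c['pose'].round(3).tolist(), c['cx'],c['cy'])
s=bot.observe();print({k:np.round(v,3).tolist() for k,v in s.items()})
E
```

```text
side 44.49351123364775 [[-0.959, -0.148, 0.242, 0.165], [-0.283, 0.55, -0.785, 1.094], [-0.017, -0.822, -0.57, 0.907], [0.0, 0.0, 0.0, 1.0]] 319.973485311617 239.58475037714348
top 56.59301459337587 [[-0.006, -0.999, 0.049, 0.431], [-1.0, 0.006, -0.002, -0.008], [0.002, -0.049, -0.999, 1.364], [0.0, 0.0, 0.0, 1.0]] 319.783441780543 245.6744348269558
{'t': 0.1, 'q': [1.253, 0.314, -0.048, 1.21, -0.0, 1.571], 'joint_velocities': [-0.001, -0.001, 0.002, 0.0, 0.002, -0.001], 'joint_torque': [0.001, -54.077, 34.054, 0.011, 0.0, -0.0], 'eef_pos': [0.187, 0.569, 0.231], 'orientation': [[-0.0, -0.95, 0.312], [-0.001, 0.312, 0.95], [-1.0, -0.0, -0.002]], 'force': [-1.03, 0.286, 0.334], 'torque': [-0.009, 0.033, -0.024], 'opening': 0.085}
```

View pics/side0.png

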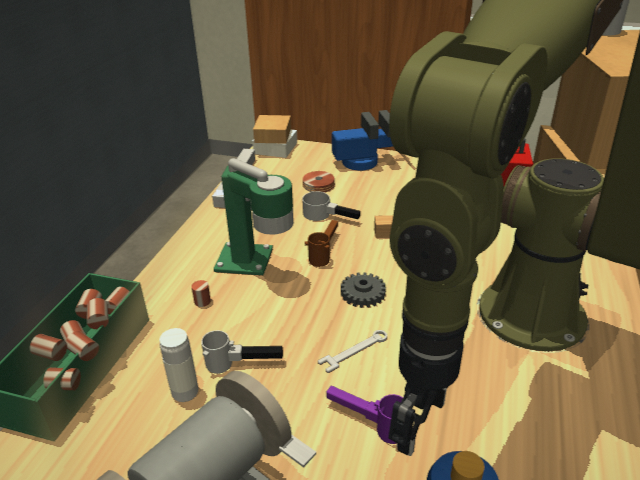

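View pics/top0.png

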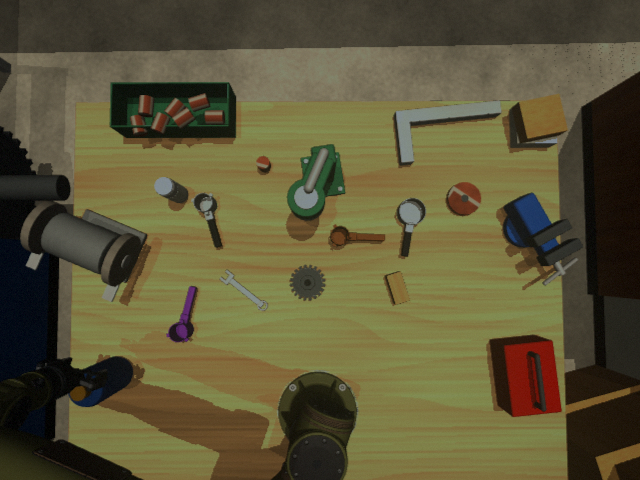

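Top view: the narrow lugged pot is at about (206,205) with its handle running to (217,245). The oil pot is at (410,213), the separator head at (306,200), and the brown decoy at (340,237). Next I'll measure them.

```bash
python3 - <<'E'
from h import *
from scipy.optimize import least_squares
def fit(p,r=None):
    f=(lambda q:np.hypot(p[:,0]-q[0],p[:,1]-q[1])-(q[2] if r is None else r))
    s=least_squares(f,[*p.mean(0)[:2],r or .03],loss='soft_l1',f_scale=.001); return s.x.round(4),np.sqrt(np.mean(s.fun**2)).round(4)
T=dict(np.load('top0.npz'));S=dict(np.load('side0.npz'))
wt=cloud(T);ws=cloud(S)
# pot region
def show(n,w,u0,u1,v0,v1):
    p=w[v0:v1,u0:u1].reshape(-1,3); return p[~np.isnan(p[:,0])]
pt=show('t',wt,185,232,185,255); ps=show('s',ws,195,295,325,380)
for n,p in(('top',pt),('side',ps)):
    print(n,len(p),'zhist',np.histogram(p[:,2],bins=np.arange(-.01,.09,.005)))
    h=p[(p[:,2]>.034)&(p[:,2]<.05)]
    print(h.min(0).round(3),h.max(0).round(3))
    rim=p[(p[:,2]>.062)&(p[:,2]<.078)]; print('rim',len(rim),rim.mean(0).round(4),fit(rim))
for n,p in(('top',show('',wt,280,350,140,225)),('side',show('',ws,200,300,150,275))):
    print(n,np.histogram(p[:,2],bins=np.arange(-.01,.31,.01)))
    top=p[(p[:,2]>.258)&(p[:,2]<.27)]; print('top',len(top),top.mean(0))
    foot=p[(p[:,2]>.008)&(p[:,2]<.016)]; 
    if len(foot): print('foot',cv2.minAreaRect(foot[:,:2].astype(np.float32)))
    if n=='side':
        col=p[(p[:,2]>.165)&(p[:,2]<.195)&(p[:,0]<.62)];print('collar',len(col),fit(col,.047),fit(col))
        hd=p[(p[:,2]>.21)&(p[:,2]<.255)];print('hd',len(hd))
T2=T['frame'][130:270,170:440]
cv2.imwrite('pics/topc.png',cv2.resize(T2,None,fx=2.9,fy=2.9,interpolation=cv2.INTER_CUBIC))
cv2.imwrite('pics/sidec.png',cv2.resize(S['frame'][140:380,150:370],None,fx=2.4,fy=2.4,interpolation=cv2.INTER_CUBIC))
E
```

```text
top 3279 zhist (array([ 143, 1268, 1146,  153,   27,   15,   21,   31,   33,   89,  160,
         51,   17,   31,   35,   36,   20,    2,    0]), array([-0.01 , -0.005,  0.   ,  0.005,  0.01 ,  0.015,  0.02 ,  0.025,
        0.03 ,  0.035,  0.04 ,  0.045,  0.05 ,  0.055,  0.06 ,  0.065,
        0.07 ,  0.075,  0.08 ,  0.085]))
[0.496 0.287 0.034] [0.662 0.393 0.05 ]
rim 78 [0.6254 0.3339 0.0676] (array([0.6246, 0.3325, 0.0269]), np.float64(0.0027))
side 5471 zhist (array([   6, 1642, 1824,   56,   47,   40,  100,  154,  176,  214,  381,
        154,   86,   98,  123,  109,   46,    0,    0]), array([-0.01 , -0.005,  0.   ,  0.005,  0.01 ,  0.015,  0.02 ,  0.025,
        0.03 ,  0.035,  0.04 ,  0.045,  0.05 ,  0.055,  0.06 ,  0.065,
        0.07 ,  0.075,  0.08 ,  0.085]))
[0.496 0.289 0.034] [0.654 0.416 0.05 ]
rim 231 [0.6248 0.3366 0.0669] (array([0.6257, 0.336 , 0.0268]), np.float64(0.002))
top (array([1681, 1585,  382,   14,    4,    3,    5,    3,    6,    3,    3,
          3,    3,    5,    4,    2,    4,   13,   10,   19,   10,   16,
         11,   17,   23,   21,  137, 1313,
[... 481 characters left out ...]
 81,   80,   77,   86,   84,
         90,   84,   77,  100,   85,  101,  221,  235,  243,  233,  219,
        218,  244,  250,  260,  293,  828,  221,  219,  107]), array([-0.01,  0.  ,  0.01,  0.02,  0.03,  0.04,  0.05,  0.06,  0.07,
        0.08,  0.09,  0.1 ,  0.11,  0.12,  0.13,  0.14,  0.15,  0.16,
        0.17,  0.18,  0.19,  0.2 ,  0.21,  0.22,  0.23,  0.24,  0.25,
        0.26,  0.27,  0.28,  0.29,  0.3 ]))
top 897 [0.63122991 0.03049962 0.26425406]
foot ((0.8129442930221558, -0.2775733172893524), (0.20102591812610626, 0.6915904879570007), 14.147856712341309)
collar 351 (array([0.6085, 0.0268, 0.047 ]), np.float64(0.0019)) (array([0.6086, 0.0267, 0.0471]), np.float64(0.0019))
hd 1112
```

```bash
ls pics
```

```text
side0.png
sidec.png
top0.png
topc.png
```

View pics/topc.png

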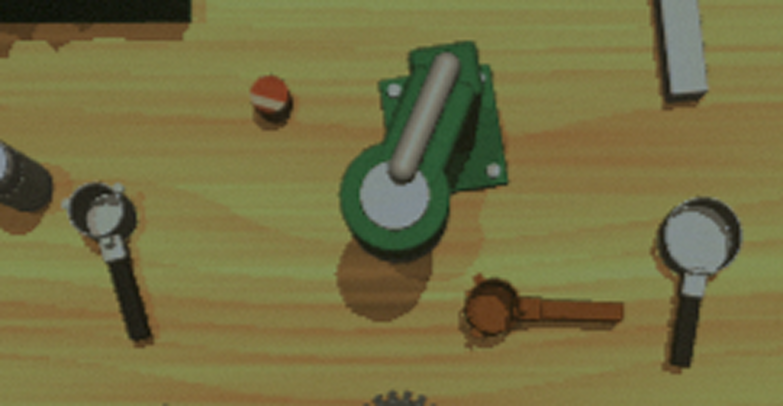

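View pics/sidec.png

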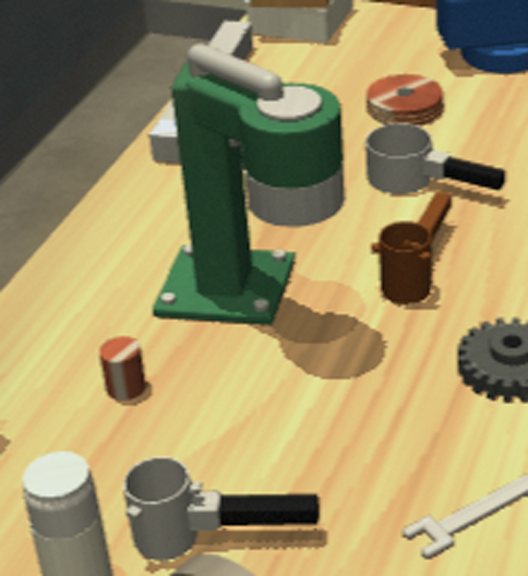

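```bash
python3 - <<'E'
from h import *
T=dict(np.load('top0.npz'));S=dict(np.load('side0.npz'))
wt=cloud(T);ws=cloud(S)
def reg(w,u0,u1,v0,v1):
    p=w[v0:v1,u0:u1].reshape(-1,3); return p[~np.isnan(p[:,0])]
for w,f,b in((wt,T['frame'],(185,232,185,255)),(ws,S['frame'],(195,295,325,380))):
    u0,u1,v0,v1=b
    m=(f[v0:v1,u0:u1].max(-1)<60); p=w[v0:v1,u0:u1]; h=p[m&(p[...,2]>.037)&(p[...,2]<.048)]
    print('handle',len(h),h.mean(0),cv2.minAreaRect(h[:,:2].astype(np.float32)),cv2.boxPoints(cv2.minAreaRect(h[:,:2].astype(np.float32))).round(3).tolist())
    v=cv2.fitLine(h[:,:2].astype(np.float32),cv2.DIST_HUBER,0,.01,.01).ravel();print(v,np.degrees(np.arctan2(v[1],v[0])))
# head top circle + column top
p=reg(wt,280,350,140,225); top=p[(p[:,2]>.258)&(p[:,2]<.27)]
img=np.zeros((300,300),np.uint8)
top2=reg(ws,200,310,150,275); s=top2[(top2[:,2]>.257)&(top2[:,2]<.27)]
a=np.vstack([top,s])
i=((a[:,:2]-[.5,-.15])/.001).astype(int); ok=((i>=0)&(i<300)).all(1); i=i[ok]
img[i[:,0],i[:,1]]=255
img=cv2.morphologyEx(img,cv2.MORPH_CLOSE,np.ones((7,7)))
cv2.imwrite('pics/headtop.png',cv2.resize(img[::-1,::-1],None,fx=2,fy=2))
E
```

```text
handle 192 [0.54982719 0.30909963 0.04172016] ((0.5716386437416077, 0.32424336671829224), (0.15826058387756348, 0.05415407195687294), 8.443305969238281) [[0.48899999260902405, 0.33899998664855957], [0.4970000088214874, 0.28600001335144043], [0.6539999842643738, 0.3089999854564667], [0.6460000276565552, 0.3630000054836273]]
[0.95066667 0.31021428 0.5456954  0.3079369 ] 18.072144
handle 292 [0.53660652 0.31191683 0.04127749] ((0.5360181331634521, 0.3118685781955719), (0.08119677752256393, 0.02150708995759487), 16.711793899536133) [[0.49399998784065247, 0.3100000023841858], [0.5, 0.28999999165534973], [0.578000009059906, 0.31299999356269836], [0.5720000267028809, 0.33399999141693115]]
[0.95895624 0.28355402 0.5420207  0.3143619 ] 16.472435
```

View pics/headtop.png

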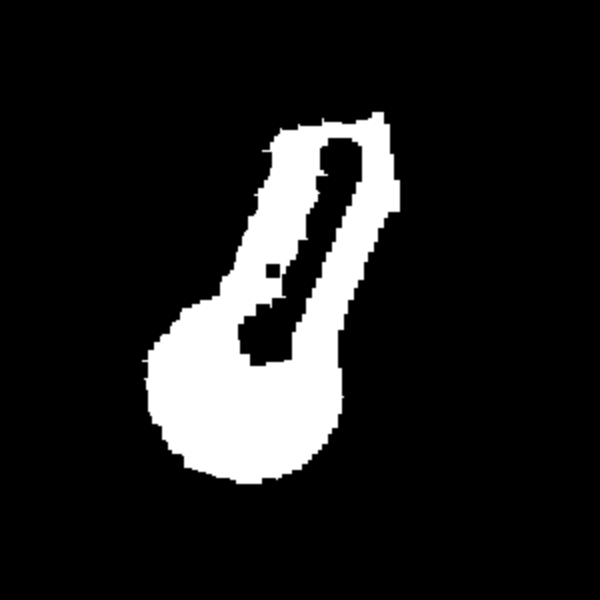

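```bash
python3 - <<'E'
from h import *
from scipy.optimize import minimize
T=dict(np.load('top0.npz'));S=dict(np.load('side0.npz'))
res=[]
def boxsd(pts,c,yaw,hx,hy):
    d=pts-c; co,si=np.cos(yaw),np.sin(yaw); x=d[:,0]*co+d[:,1]*si;y=-d[:,0]*si+d[:,1]*co
    return x,y
for n,C in(('top',T),('side',S)):
    w=cloud(C); f=C['frame'].astype(int)
    g=(f[...,1]>f[...,2]*1.5)&(f[...,1]>30)
    m=g&(w[...,0]>.55)&(w[...,0]<.85)&(np.abs(w[...,1])<.13)
    ft=w[m&(w[...,2]<.022)&(w[...,2]>.002)]
    print(n,'foot',len(ft),cv2.minAreaRect(ft[:,:2].astype(np.float32)))
    cl=w[m&(w[...,2]<.18)&(w[...,2]>.03)]; print('col',len(cl),cv2.minAreaRect(cl[:,:2].astype(np.float32)) if len(cl)>9 else '')
    # head side
    hd=w[m&(w[...,2]>.21)&(w[...,2]<.255)&(w[...,0]<.62)]
    from scipy.optimize import least_squares
    if len(hd)>30: print('head',len(hd),least_squares(lambda q:np.hypot(*(hd[:,:2]-q).T)-.048,[.608,.027],loss='soft_l1',f_scale=.001).x)
    tp=w[m&(w[...,2]>.255)&(w[...,2]<.27)]
    # union fit of circle front part: min/max extents
    print('top extents',tp[:,:2].min(0),tp[:,:2].max(0))
    cv2.imwrite(f'pics/m_{n}.png',(m&(w[...,2]<.022)&(w[...,2]>.002)).astype(np.uint8)[120:290,190:370]*255)
    # pot
    gr=~((f[...,1]>90)&(f[...,2]>f[...,0]*1.3))
    bx=(w[...,0]>.48)&(w[...,0]<.67)&(w[...,1]>.28)&(w[...,1]<.38)
    o=w[bx&(w[...,2]>.052)&(w[...,2]<.08)]
    q=least_squares(lambda q:np.hypot(*(o[:,:2]-q).T)-.0265,[.625,.334],loss='soft_l1',f_scale=.001).x
    print('pot',len(o),q)
    k=w[bx&(f.max(-1)<60)&(w[...,2]>.035)&(w[...,2]<.05)&(w[...,0]<.57)&(w[...,1]<.34)]
    r=cv2.minAreaRect(k[:,:2].astype(np.float32));print('handle',r, k.mean(0), np.percentile(k[:,2],[10,50,90]))
    d=q-k.mean(0)[:2];print('dir',np.degrees(np.arctan2(d[1],d[0])))
E
```

```text
top foot 373 ((0.7125202417373657, -0.01999242603778839), (0.1260295808315277, 0.11605724692344666), 8.570697784423828)
col 0 
top extents [ 0.5608069 -0.0491961] [0.73822639 0.06905561]
pot 131 [0.62440886 0.33227422]
handle ((0.5332667827606201, 0.30391088128089905), (0.07715029269456863, 0.01933634653687477), 17.339967727661133) [0.53219378 0.30361013 0.04116456] [0.03725271 0.0413402  0.04451772]
dir 17.2673084419222
side foot 963 ((0.713632345199585, -0.013084135949611664), (0.12628765404224396, 0.12143262475728989), 8.810349464416504)
col 1196 ((0.7009480595588684, -0.003744993358850479), (0.07155617326498032, 0.03934282809495926), 56.07890701293945)
head 581 [0.60898443 0.02660765]
top extents [ 0.56006594 -0.0346119 ] [0.73988545 0.07853165]
pot 434 [0.62582259 0.33587403]
handle ((0.53495192527771, 0.31096169352531433), (0.07851108908653259, 0.020937949419021606), 17.9510555267334) [0.53403845 0.31181758 0.04080067] [0.03715534 0.04111836 0.04343175]
dir 14.686761346810723
```

```bash
cat >> h.py <<'E'
from scipy.spatial.transform import Rotation as Ro
def pose(grip,hdeg,tilt=30.,pitch=0):
    """grip world point; hdeg=angle handle points to (from pot axis); returns TCP pos,R"""
    a=np.radians(hdeg+180); h=np.array([np.cos(a),np.sin(a),0]); t=np.radians(tilt)
    x=np.array([0,0,-1])*np.cos(t)+h*np.sin(t); z=np.array([-h[1],h[0],0]); 
    R=np.stack([x,np.cross(z,x),z],1)
    return np.array(grip)+.019*x,R
def potpose(c,z,hdeg,tilt=30.,r=.1):
    a=np.radians(hdeg); return pose([c[0]+r*np.cos(a),c[1]+r*np.sin(a),z+.032],hdeg,tilt)
def delta(P,s=None):
    s=s or bot.observe(); R0=np.array(s['orientation']); p0=np.array(s['eef_pos'])
    return (np.round(R0.T@(P[0]-p0)*100,2)).tolist(), np.round(Ro.from_matrix(R0.T@P[1]).as_rotvec(),3).tolist()
E
python3 - <<'E'
from h import *
g=[.5293,.306]
for z in(.14,.05,.032): print(delta(pose([*g,z],196.5)))
E
```

```text
([10.72, -41.5, -13.78], [-0.591, -0.16, -0.508])
([19.72, -41.5, -13.77], [-0.591, -0.16, -0.508])
([21.52, -41.5, -13.77], [-0.591, -0.16, -0.508])
```

Call:
move_arm(
  deltas=[
    [[3, -8, -2], [-0.1, -0.03, -0.08], -0.2],
    [[4, -13, -4], [-0.2, -0.06, -0.16], -0.2],
    [[5, -18, -6], [-0.3, -0.09, -0.25], -0.2],
    [[6, -23, -8], [-0.4, -0.11, -0.33], -0.2],
    [[7, -28, -10], [-0.5, -0.13, -0.42], -0.2],
    [[8, -33, -11.5], [-0.59, -0.16, -0.5], -0.2],
    [[9, -38, -12.5], [-0.591, -0.16, -0.508], -0.2],
    [[10.7, -41.5, -13.8], [-0.591, -0.16, -0.508], -0.2],
    [[10.7, -41.5, -13.8], [-0.591, -0.16, -0.508], -0.2],
    [[10.7, -41.5, -13.8], [-0.591, -0.16, -0.508], -0.2],
  ],
  force=80,
)

```text
t: 1.35
eef_pos: [0.5379, 0.3084, 0.1234]
orientation: [[0.479, -0.831, -0.283], [0.142, -0.246, 0.959], [-0.866, -0.499, 0.0]]
force: [-0.1, 0.6, 0.2]
opening: 0.0512
```

```bash
python3 - <<'E'
from h import *
s=bot.observe();print(s['t'],np.round(s['q'],2),np.round(s['force'],2),s['opening'])
g=[.5293,.306]
for z in(.14,.05,.032): print(delta(pose([*g,z],196.5)))
c=bot.read_camera('side'); cv2.imwrite('pics/s1.png',c['frame'])
c=bot.read_camera('top'); cv2.imwrite('pics/t1.png',c['frame'][100:350,100:440])
E
```

```text
1.35 [ 0.6   0.09 -0.75  0.23 -0.16  0.28] [-0.08  0.55  0.22] 0.0511662286673591
([0.01, -0.06, 0.02], [-0.0, -0.0, -0.001])
([7.81, 4.44, 0.02], [-0.0, -0.0, -0.001])
([9.37, 5.33, 0.02], [-0.0, -0.0, -0.001])
```

View pics/s1.png

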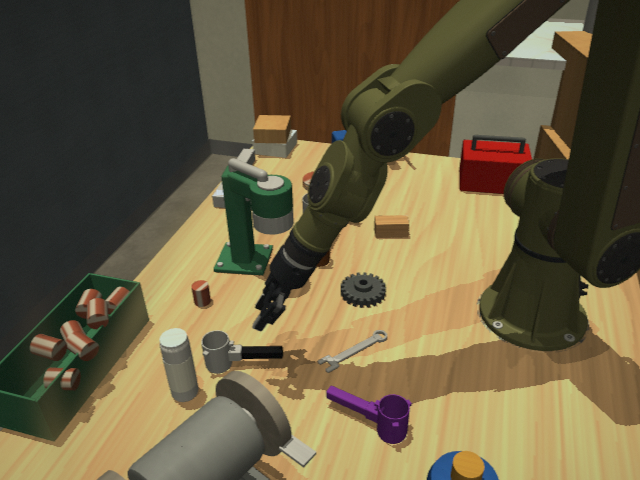

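View pics/t1.png

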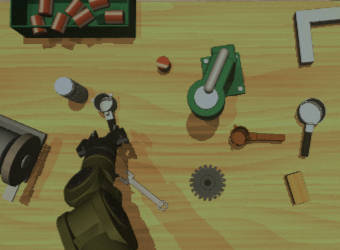

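Both views show the gripper straddling the handle line, with the fingers at (262,325) in the side view just above the bar. Next I'll descend and grip.

Call:
move_arm(
  deltas=[
    [[4, 2.2, 0], [0, 0, 0], -0.2],
    [[7.8, 4.4, 0], [0, 0, 0], -0.2],
    [[9.4, 5.3, 0], [0, 0, 0], -0.2],
    [[9.4, 5.3, 0], [0, 0, 0], -0.2],
    [[9.4, 5.3, 0], [0, 0, 0], 0.3],
    [[9.4, 5.3, 0], [0, 0, 0], 1],
    [[9.4, 5.3, 0], [0, 0, 0], 1],
    [[9.4, 5.3, 0], [0, 0, 0], 1],
    [[9.4, 5.3, 0], [0, 0, 0], 1],
  ],
  force=80,
)

```text
t: 2.58
eef_pos: [0.54, 0.3106, 0.0178]
orientation: [[0.481, -0.829, -0.285], [0.145, -0.246, 0.958], [-0.864, -0.503, 0.001]]
force: [-4.1, -0.8, 6.2]
opening: 0.0189
```

```bash
python3 - <<'E'
from h import *
s=bot.observe();print(s['t'],np.round(s['force'],2),np.round(s['torque'],2),s['opening'])
g=[.5293,.306]
print(delta(pose([*g,.032],196.5)))
c=bot.read_camera('side'); cv2.imwrite('pics/s2.png',cv2.resize(c['frame'][260:420,170:370],None,fx=4,fy=3.75))
E
```

```text
2.575 [-4.11 -0.78  6.17] [0.06 0.09 0.13] 0.018907529630320784
([0.09, 0.29, -0.14], [0.0, 0.002, 0.003])
```

View pics/s2.png

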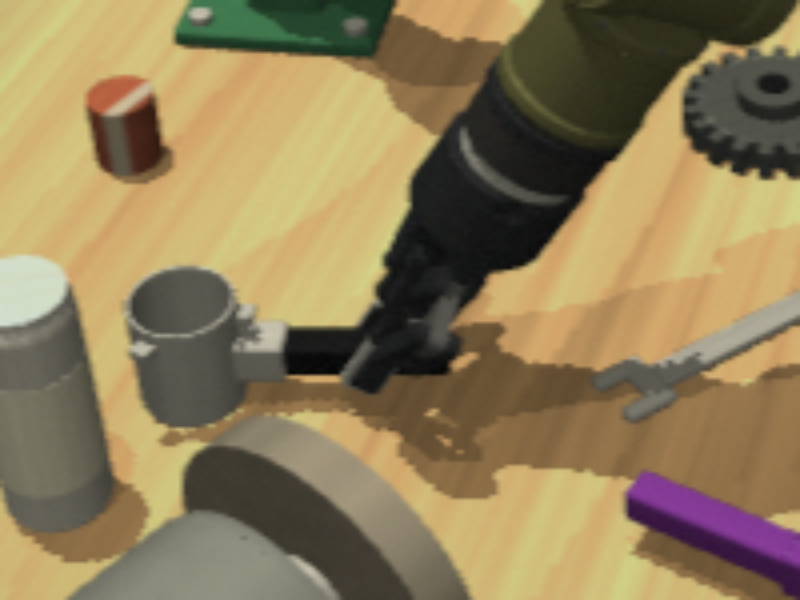

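Call:
move_arm(
  deltas=[
    [[-1.7, -1, 0], [0, 0, 0], 1],
    [[-4, -2.3, 0], [0, 0, 0], 1],
    [[-6.7, -3.9, 0], [0, 0, 0], 1],
    [[-6.7, -3.9, 0], [0, 0, 0], 1],
    [[-6.7, -3.9, 0], [0, 0, 0], 1],
  ],
)

```text
t: 3.25
eef_pos: [0.539, 0.3099, 0.0939]
orientation: [[0.48, -0.83, -0.285], [0.144, -0.246, 0.958], [-0.865, -0.501, 0.001]]
force: [-0.4, -0.7, -3.8]
opening: 0.0185
```

```bash
cat >> h.py <<'E'
from scipy.optimize import least_squares
def potfit(w,c0,zlo,zhi,r=.028,rad=.045):
    m=(np.hypot(w[...,0]-c0[0],w[...,1]-c0[1])<rad)&(w[...,2]>zlo)&(w[...,2]<zhi)
    o=w[m]; q=least_squares(lambda q:np.hypot(*(o[:,:2]-q).T)-r,c0,loss='soft_l1',f_scale=.001); return q.x,len(o),np.median(np.abs(q.fun))
E
python3 - <<'E'
from h import *
s=bot.observe();print(s['t'],np.round(s['force'],2),np.round(s['torque'],2),s['opening'],np.round(s['eef_pos'],4))
R=np.array(s['orientation']);p=np.array(s['eef_pos']);g=p-.019*R[:,0];print('grip',g)
d=np.array([-R[1,2],R[0,2]])*-1; 
print('nominal pot c',g[:2]+.1*np.array([R[1,2],-R[0,2]]), g[2]-.032)
np.set_printoptions(precision=4,suppress=True)
for n in('side','top'):
    c=bot.read_camera(n); np.savez(n+'3.npz',**c);w=cloud(c)
    cv2.imwrite(f'pics/{n}3.png',cv2.resize(c['frame'][240:400,150:350] if n=='side' else c['frame'][150:310,130:330],None,fx=4,fy=3.75))
    b=g[2]-.032
    print(n,potfit(w,[.6252,.334],b+.005,b+.05),potfit(w,[.6252,.334],b+.066,b+.075,.0252))
    o=w[(np.hypot(w[...,0]-.6252,w[...,1]-.334)<.035)&(w[...,2]>b-.02)]
    print('z',np.percentile(o[:,2],[1,5,95,99]))
E
```

```text
3.25 [-0.35 -0.72 -3.84] [-0.28  1.04 -0.  ] 0.0185080337290734 [0.539  0.3099 0.0939]
grip [0.52987579 0.30712723 0.11033783]
nominal pot c [0.62572139 0.33565106] 0.07833782962318853
side (array([0.6231, 0.3348]), 777, np.float64(0.0017766659123576514)) (array([0.6238, 0.3367]), 56, np.float64(0.0012265734181878332))
z [0.0773 0.0829 0.1441 0.1465]
top (array([0.6208, 0.3326]), 217, np.float64(0.0013174074443265994)) (array([0.6239, 0.3313]), 11, np.float64(0.0007993110380649891))
z [0.0756 0.0772 0.1431 0.1455]
```

View pics/side3.png

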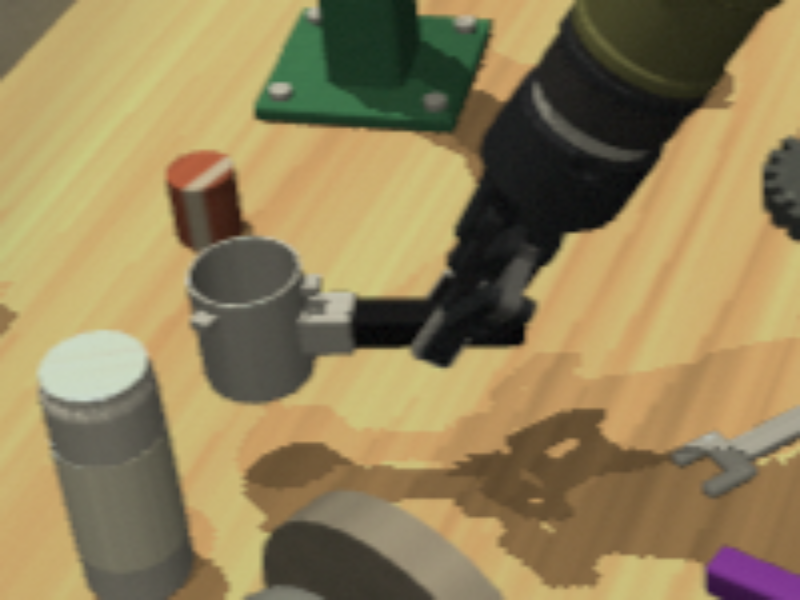

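View pics/top3.png

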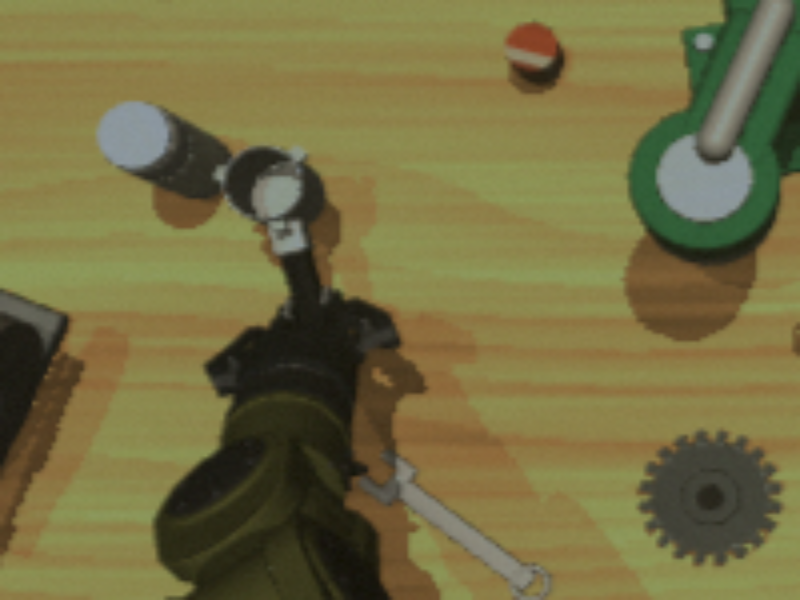

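```bash
cat >> h.py <<'E'
ZG=.0342; RG=.099; C=[.609,.0257]
def pp(z,hdeg,c=None,tilt=30.):
    c=c or C; a=np.radians(hdeg); return pose([c[0]+RG*np.cos(a),c[1]+RG*np.sin(a),z+ZG],hdeg,tilt)
E
python3 - <<'E'
from h import *
print(delta(pp(.08,158)),delta(pp(.08,160,[.609,.10])))
E
```

```text
([-4.59, 6.98, -23.63], [0.583, 0.337, -0.0]) ([-3.62, 5.32, -16.76], [0.553, 0.319, -0.0])
```

Call:
move_arm(
  deltas=[
    [[-0.5, 0.6, -2], [0.05, 0.03, 0], 1],
    [[-1.2, 1.6, -5.5], [0.15, 0.085, 0], 1],
    [[-2.1, 2.8, -9.5], [0.26, 0.15, 0], 1],
    [[-2.9, 4.1, -13.5], [0.37, 0.21, 0], 1],
    [[-3.7, 5.4, -17.5], [0.47, 0.27, 0], 1],
    [[-4.3, 6.4, -21], [0.54, 0.31, 0], 1],
    [[-4.6, 7, -23.6], [0.583, 0.337, 0], 1],
    [[-4.6, 7, -23.6], [0.583, 0.337, 0], 1],
    [[-4.6, 7, -23.6], [0.583, 0.337, 0], 1],
  ],
)

```text
t: 4.47
eef_pos: [0.5252, 0.0594, 0.0973]
orientation: [[0.462, -0.803, 0.375], [-0.187, 0.325, 0.927], [-0.867, -0.499, -0.0]]
force: [0.8, -0.4, -2.9]
opening: 0.019
```

```bash
python3 - <<'E'
from h import *
np.set_printoptions(precision=4,suppress=True)
s=bot.observe();print(s['t'],np.round(s['q'],2),np.round(s['force'],2),np.round(s['torque'],2),np.round(s['eef_pos'],4))
print('err',delta(pp(.08,158)))
for n in('side','top'):
    c=bot.read_camera(n); np.savez(n+'4.npz',**c);w=cloud(c)
    cv2.imwrite(f'pics/{n}4.png',cv2.resize(c['frame'][130:330,170:420],None,fx=3.2,fy=3))
    if n=='side':
        for lo,hi,r in((.085,.105,.028),(.105,.13,.028),(.085,.13,.028),(.165,.198,.047),(.21,.255,.048)):
            print(lo,potfit(w,C,lo,hi,r,.053 if r>.04 else .033))
E
```

```text
4.475 [ 0.32  0.01 -0.89  0.25 -0.33  0.63] [ 0.81 -0.37 -2.92] [ 0.34  0.92 -0.03] [0.5252 0.0594 0.0973]
err ([-0.0, -0.09, 0.01], [-0.0, -0.0, -0.001])
0.085 (array([0.6078, 0.0272]), 115, np.float64(0.0012688285980704886))
0.105 (array([0.608, 0.027]), 159, np.float64(0.0009807996817969948))
0.085 (array([0.6079, 0.0271]), 274, np.float64(0.001137342727810034))
0.165 (array([0.6084, 0.0267]), 493, np.float64(0.0011949992609941174))
0.21 (array([0.609 , 0.0262]), 730, np.float64(0.0011227386628199186))
```

View pics/side4.png

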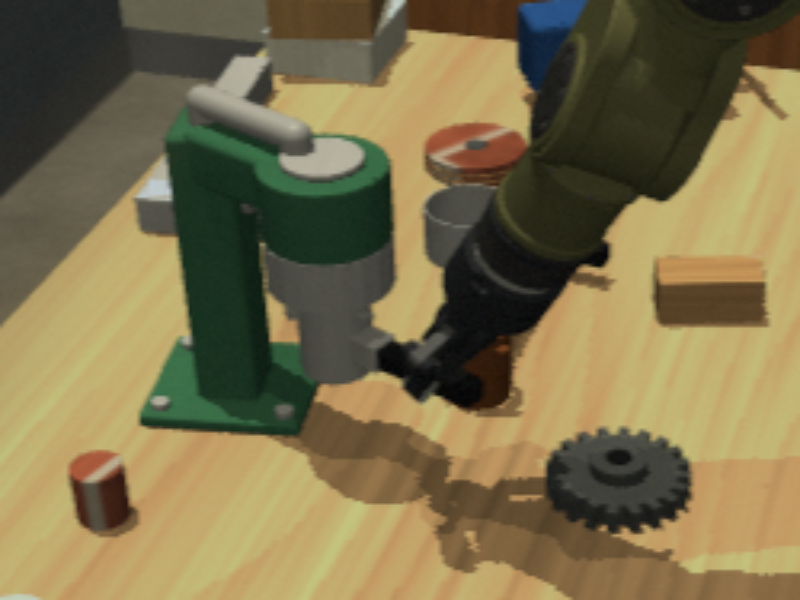

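View pics/top4.png

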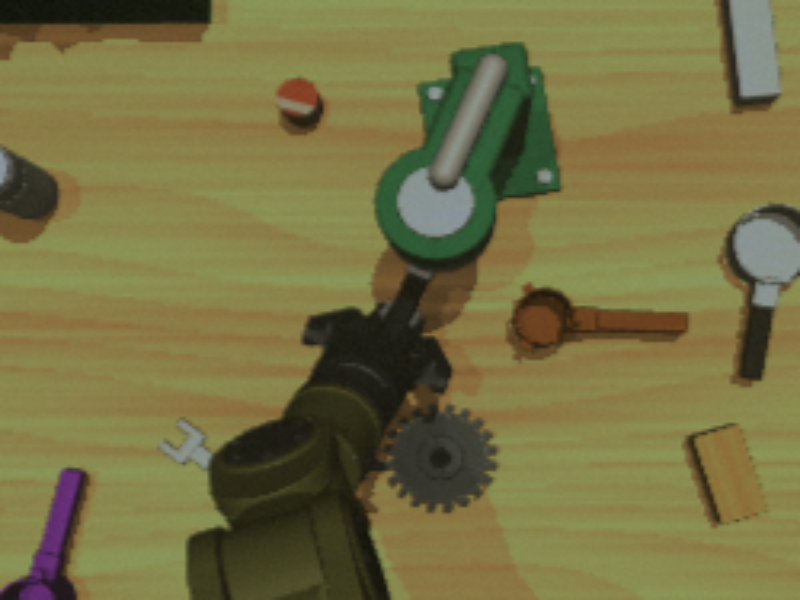

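Call:
move_arm(
  deltas=[
    [[-0.8, -0.5, 0], [0, 0, 0], 1],
    [[-1.4, -0.85, 0], [0, 0, 0], 1],
    [[-1.55, -0.94, 0], [0, 0, 0], 1],
    [[-1.7, -1.03, 0], [0, 0, 0], 1],
    [[-1.8, -1.1, 0], [0, 0, 0], 1],
    [[-1.8, -1.1, 0], [0, 0, 0], 1],
    [[-1.8, -1.1, 0], [0, 0, 0], 1],
  ],
)

```text
t: 5.45
eef_pos: [0.5253, 0.0598, 0.1178]
orientation: [[0.462, -0.805, 0.374], [-0.186, 0.324, 0.928], [-0.867, -0.498, -0.001]]
force: [1.3, 2.2, -10.2]
opening: 0.0184
```

```bash
cat >> h.py <<'E'
def st():
    s=bot.observe();R=np.array(s['orientation']);p=np.array(s['eef_pos']);g=p-.019*R[:,0]
    h=np.array([R[1,2],-R[0,2]]); h/=np.hypot(*h)
    print('t%.2f F'%s['t'],np.round(s['force'],1),'T',np.round(s['torque'],2),'hdeg %.1f'%(np.degrees(np.arctan2(-h[1],-h[0]))%360),'c',np.round(g[:2]+RG*h,4),'zu %.4f below %.1f'%(g[2]-ZG,(.16-g[2]+ZG)*1000),'tilt %.1f'%np.degrees(np.arccos(-R[2,0])),'roll %.3f'%R[2,2])
    return s
E
python3 -c "
from h import *
st();print(delta(pp(.1,158)))"
```

```text
t5.45 F [  1.3   2.2 -10.2] T [1.06 1.6  0.43] hdeg 158.1 c [0.6084 0.0264] zu 0.1001 below 59.9 tilt 29.9 roll -0.001
([0.05, -0.07, -0.03], [0.001, 0.0, -0.003])
```

```bash
cat > pr.py <<'E'
import sys
from h import *
s=st(); a=float(sys.argv[1]); z=float(sys.argv[2]); h0=float(sys.argv[3])
for P in (pp(.096,h0),pp(.096,(a+h0)/2),pp(.096,a),pp(z-.001,a),pp(z,a)): print(delta(P,s))
E
python3 pr.py 150 .0992 158
```

```text
t5.45 F [  1.3   2.2 -10.2] T [1.06 1.6  0.43] hdeg 158.1 c [0.6084 0.0264] zu 0.1001 below 59.9 tilt 29.9 roll -0.001
([0.4, 0.12, -0.03], [0.001, 0.0, -0.003])
([0.41, 0.1, 0.59], [0.062, 0.035, -0.003])
([0.44, 0.05, 1.22], [0.122, 0.07, -0.003])
([0.25, -0.06, 1.22], [0.122, 0.07, -0.003])
([0.16, -0.11, 1.22], [0.122, 0.07, -0.003])
```

Call:
move_arm(
  deltas=[
    [[0.4, 0.12, -0.03], [0, 0, 0], 1],
    [[0.41, 0.1, 0.59], [0.062, 0.035, -0.003], 1],
    [[0.44, 0.05, 1.22], [0.122, 0.07, -0.003], 1],
    [[0.44, 0.05, 1.22], [0.122, 0.07, -0.003], 1],
    [[0.25, -0.06, 1.22], [0.122, 0.07, -0.003], 1],
    [[0.16, -0.11, 1.22], [0.122, 0.07, -0.003], 1],
    [[0.16, -0.11, 1.22], [0.122, 0.07, -0.003], 1],
    [[0.16, -0.11, 1.22], [0.122, 0.07, -0.003], 1],
  ],
)

```text
t: 6.45
eef_pos: [0.5314, 0.0702, 0.117]
orientation: [[0.433, -0.75, 0.5], [-0.251, 0.433, 0.866], [-0.866, -0.501, -0.0]]
force: [-0.1, 0.6, -2.2]
opening: 0.0189
```

```bash
python3 pr.py 142 .0992 150
```

```text
t6.45 F [-0.1  0.6 -2.2] T [0.49 0.9  0.03] hdeg 150.0 c [0.6089 0.0255] zu 0.0992 below 60.8 tilt 30.0 roll -0.000
([0.28, 0.16, 0.02], [0.0, -0.0, 0.001])
([0.29, 0.15, 0.65], [0.06, 0.035, 0.001])
([0.32, 0.09, 1.27], [0.121, 0.069, 0.001])
([0.13, -0.02, 1.27], [0.121, 0.069, 0.001])
([0.05, -0.07, 1.27], [0.121, 0.069, 0.001])
```

No contact force here, so I'll go a little higher at the same angle.

Call:
move_arm(
  deltas=[
    [[-0.09, -0.05, 0], [0, 0, 0], 1],
    [[-0.17, -0.1, 0], [0, 0, 0], 1],
    [[-0.17, -0.1, 0], [0, 0, 0], 1],
    [[-0.17, -0.1, 0], [0, 0, 0], 1],
  ],
)

```text
t: 6.95
eef_pos: [0.5304, 0.0701, 0.118]
orientation: [[0.431, -0.751, 0.5], [-0.251, 0.433, 0.866], [-0.867, -0.499, -0.001]]
force: [-0.5, -0.1, -8.9]
opening: 0.0187
```

```bash
python3 -c "
from h import *
st()"
```

```text
t6.95 F [-0.5 -0.1 -8.9] T [ 1.11  1.88 -0.  ] hdeg 150.0 c [0.6079 0.0254] zu 0.1003 below 59.7 tilt 29.9 roll -0.001
```

```bash
sed -i 's/pp(.096/pp(.097/g' pr.py; python3 pr.py 142 .101 150
```

```text
t6.95 F [-0.5 -0.1 -8.9] T [ 1.11  1.88 -0.  ] hdeg 150.0 c [0.6079 0.0254] zu 0.1003 below 59.7 tilt 29.9 roll -0.001
([0.33, 0.09, 0.09], [0.001, -0.001, -0.001])
([0.34, 0.07, 0.71], [0.061, 0.034, -0.001])
([0.37, 0.02, 1.33], [0.122, 0.069, -0.001])
([0.11, -0.13, 1.33], [0.122, 0.069, -0.001])
([0.02, -0.18, 1.33], [0.122, 0.069, -0.001])
```

Call:
move_arm(
  deltas=[
    [[0.33, 0.09, 0.09], [0, 0, 0], 1],
    [[0.34, 0.07, 0.71], [0.061, 0.034, -0.001], 1],
    [[0.37, 0.02, 1.33], [0.122, 0.069, -0.001], 1],
    [[0.37, 0.02, 1.33], [0.122, 0.069, -0.001], 1],
    [[0.11, -0.13, 1.33], [0.122, 0.069, -0.001], 1],
    [[0.02, -0.18, 1.33], [0.122, 0.069, -0.001], 1],
    [[0.02, -0.18, 1.33], [0.122, 0.069, -0.001], 1],
    [[0.02, -0.18, 1.33], [0.122, 0.069, -0.001], 1],
  ],
)

```text
t: 7.95
eef_pos: [0.5385, 0.0808, 0.1188]
orientation: [[0.394, -0.682, 0.616], [-0.308, 0.533, 0.788], [-0.866, -0.5, 0.0]]
force: [1.1, -0.1, -4.3]
opening: 0.0186
```

```bash
python3 pr.py 134 .101 142
```

```text
t7.95 F [ 1.1 -0.1 -4.3] T [0.92 1.01 0.12] hdeg 142.0 c [0.609  0.0257] zu 0.1011 below 58.9 tilt 30.0 roll 0.000
([0.35, 0.2, -0.0], [-0.0, -0.0, -0.0])
([0.37, 0.19, 0.62], [0.06, 0.035, -0.0])
([0.4, 0.13, 1.24], [0.121, 0.07, -0.0])
([0.14, -0.02, 1.24], [0.121, 0.07, -0.0])
([0.05, -0.07, 1.24], [0.121, 0.07, -0.0])
```

Call:
move_arm(
  deltas=[
    [[-0.07, -0.04, 0], [0, 0, 0], 1],
    [[-0.13, -0.07, 0], [0, 0, 0], 1],
    [[-0.13, -0.07, 0], [0, 0, 0], 1],
  ],
)

```text
t: 8.32
eef_pos: [0.5382, 0.0809, 0.1201]
orientation: [[0.393, -0.683, 0.616], [-0.308, 0.533, 0.788], [-0.866, -0.499, -0.0]]
force: [0.8, 0.5, -6.8]
opening: 0.0187
```

```bash
python3 pr.py 134 .101 142
```

```text
t8.32 F [ 0.8  0.5 -6.8] T [1.05 1.3  0.14] hdeg 142.0 c [0.6087 0.0258] zu 0.1024 below 57.6 tilt 30.0 roll -0.000
([0.48, 0.24, 0.01], [0.0, -0.0, -0.001])
([0.49, 0.23, 0.63], [0.061, 0.035, -0.001])
([0.52, 0.17, 1.26], [0.121, 0.07, -0.001])
([0.26, 0.02, 1.26], [0.121, 0.07, -0.001])
([0.17, -0.03, 1.26], [0.121, 0.07, -0.001])
```

```bash
python3 - <<'E'
from h import *
np.set_printoptions(precision=4,suppress=True)
c=bot.read_camera('side'); w=cloud(c)
cv2.imwrite('pics/s5.png',cv2.resize(c['frame'][180:290,225:345],None,fx=6,fy=5.4,interpolation=cv2.INTER_CUBIC))
for lo,hi in((.105,.12),(.12,.135),(.135,.15)): print(potfit(w,C,lo,hi,.028,.033))
# plane-ish bottom: lowest points of pot
st()
E
```

```text
(array([0.6095, 0.0285]), 57, np.float64(0.0009810791170246878))
(array([0.6092, 0.0286]), 69, np.float64(0.0011416162537979842))
(array([0.6099, 0.0281]), 66, np.float64(0.0014639850544248684))
t8.38 F [ 0.9 -0.4 -6.3] T [1.15 1.33 0.17] hdeg 142.0 c [0.6087 0.0258] zu 0.1023 below 57.7 tilt 30.0 roll -0.000
```

View pics/s5.png

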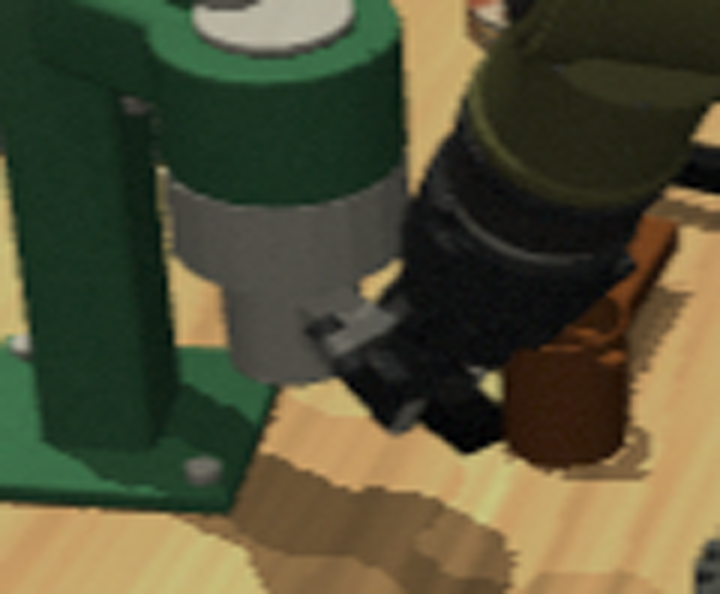

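```bash
python3 pr.py 137 .102 142
```

```text
t8.38 F [ 0.9 -0.4 -6.3] T [1.15 1.33 0.17] hdeg 142.0 c [0.6087 0.0258] zu 0.1023 below 57.7 tilt 30.0 roll -0.000
([0.47, 0.24, 0.01], [0.0, -0.0, -0.001])
([0.48, 0.24, 0.4], [0.038, 0.022, -0.001])
([0.49, 0.21, 0.79], [0.076, 0.043, -0.001])
([0.14, 0.01, 0.79], [0.076, 0.043, -0.001])
([0.06, -0.04, 0.79], [0.076, 0.043, -0.001])
```

Call:
move_arm(
  deltas=[
    [[0.47, 0.24, 0], [0, 0, 0], 1],
    [[0.48, 0.24, 0.4], [0.038, 0.022, 0], 1],
    [[0.49, 0.21, 0.79], [0.076, 0.043, 0], 1],
    [[0.49, 0.21, 0.79], [0.076, 0.043, 0], 1],
  ],
)

```text
t: 8.88
eef_pos: [0.5444, 0.087, 0.1151]
orientation: [[0.367, -0.633, 0.682], [-0.341, 0.59, 0.732], [-0.866, -0.501, 0.001]]
force: [-0.7, 0.5, -2.4]
opening: 0.0189
```

```bash
python3 pr.py 137 .102 137
```

```text
t8.88 F [-0.7  0.5 -2.4] T [ 0.71  0.75 -0.04] hdeg 137.0 c [0.6099 0.026 ] zu 0.0973 below 62.7 tilt 30.0 roll 0.001
([0.01, 0.06, -0.08], [-0.0, 0.001, 0.001])
([0.01, 0.06, -0.08], [-0.0, 0.001, 0.001])
([0.01, 0.06, -0.08], [-0.0, 0.001, 0.001])
([-0.34, -0.14, -0.08], [-0.0, 0.001, 0.001])
([-0.43, -0.19, -0.08], [-0.0, 0.001, 0.001])
```

Call:
move_arm(
  deltas=[
    [[-0.17, -0.04, -0.08], [0, 0, 0], 1],
    [[-0.34, -0.14, -0.08], [0, 0, 0], 1],
    [[-0.43, -0.19, -0.08], [0, 0, 0], 1],
    [[-0.43, -0.19, -0.08], [0, 0, 0], 1],
  ],
)

```text
t: 9.38
eef_pos: [0.5428, 0.0866, 0.1191]
orientation: [[0.365, -0.634, 0.682], [-0.34, 0.591, 0.732], [-0.866, -0.499, 0.0]]
force: [1.4, 0.3, -8.0]
opening: 0.0191
```

```bash
python3 pr.py 132 .102 137
```

```text
t9.38 F [ 1.4  0.3 -8. ] T [1.37 1.29 0.2 ] hdeg 137.0 c [0.6083 0.0256] zu 0.1013 below 58.7 tilt 30.0 roll 0.000
([0.4, 0.18, 0.06], [0.001, 0.0, -0.001])
([0.4, 0.17, 0.45], [0.038, 0.022, -0.001])
([0.41, 0.15, 0.84], [0.076, 0.044, -0.001])
([0.07, -0.05, 0.84], [0.076, 0.044, -0.001])
([-0.02, -0.1, 0.84], [0.076, 0.044, -0.001])
```

Call:
move_arm(
  deltas=[
    [[0.4, 0.18, 0.06], [0, 0, 0], 1],
    [[0.4, 0.17, 0.45], [0.038, 0.022, 0], 1],
    [[0.41, 0.15, 0.84], [0.076, 0.044, 0], 1],
    [[0.41, 0.15, 0.84], [0.076, 0.044, 0], 1],
    [[0.2, 0.02, 0.84], [0.076, 0.044, 0], 1],
    [[0.07, -0.05, 0.84], [0.076, 0.044, 0], 1],
    [[0.07, -0.05, 0.84], [0.076, 0.044, 0], 1],
    [[0.07, -0.05, 0.84], [0.076, 0.044, 0], 1],
  ],
)

```text
t: 10.38
eef_pos: [0.5488, 0.0921, 0.1183]
orientation: [[0.333, -0.58, 0.743], [-0.371, 0.644, 0.669], [-0.867, -0.499, -0.0]]
force: [2.0, 0.4, -6.8]
opening: 0.0188
```

```bash
python3 pr.py 125 .101 132
```

```text
t10.38 F [ 2.   0.4 -6.8] T [1.21 0.96 0.15] hdeg 132.0 c [0.6087 0.0256] zu 0.1006 below 59.4 tilt 29.9 roll -0.000
([0.32, 0.17, 0.03], [0.0, -0.0, -0.001])
([0.33, 0.15, 0.57], [0.053, 0.03, -0.001])
([0.35, 0.11, 1.12], [0.106, 0.061, -0.001])
([0.09, -0.04, 1.12], [0.106, 0.061, -0.001])
([0.01, -0.09, 1.12], [0.106, 0.061, -0.001])
```

```bash
python3 pr.py 146 .102 132
```

```text
t10.38 F [ 2.   0.4 -6.8] T [1.21 0.96 0.15] hdeg 132.0 c [0.6087 0.0256] zu 0.1006 below 59.4 tilt 29.9 roll -0.000
([0.32, 0.17, 0.03], [0.0, -0.0, -0.001])
([0.35, 0.11, -1.06], [-0.105, -0.061, -0.001])
([0.45, -0.06, -2.14], [-0.211, -0.122, -0.001])
([0.11, -0.26, -2.14], [-0.211, -0.122, -0.001])
([0.02, -0.31, -2.14], [-0.211, -0.122, -0.001])
```

Call:
move_arm(
  deltas=[
    [[0.32, 0.17, 0.03], [0, 0, 0], 1],
    [[0.35, 0.11, -1.06], [-0.105, -0.061, 0], 1],
    [[0.45, -0.06, -2.14], [-0.211, -0.122, 0], 1],
    [[0.45, -0.06, -2.14], [-0.211, -0.122, 0], 1],
    [[0.24, -0.18, -2.14], [-0.211, -0.122, 0], 1],
    [[0.11, -0.26, -2.14], [-0.211, -0.122, 0], 1],
    [[0.11, -0.26, -2.14], [-0.211, -0.122, 0], 1],
    [[0.11, -0.26, -2.14], [-0.211, -0.122, 0], 1],
  ],
)

```text
t: 11.38
eef_pos: [0.5352, 0.076, 0.1188]
orientation: [[0.414, -0.718, 0.56], [-0.279, 0.485, 0.829], [-0.867, -0.499, 0.0]]
force: [0.7, -1.6, -2.5]
opening: 0.0186
```

```bash
python3 pr.py 146 .102 146
```

```text
t11.38 F [ 0.7 -1.6 -2.5] T [ 0.45  0.85 -0.16] hdeg 146.0 c [0.6094 0.0259] zu 0.1011 below 58.9 tilt 29.9 roll 0.000
([0.34, 0.22, -0.04], [-0.001, -0.0, -0.001])
([0.34, 0.22, -0.04], [-0.001, -0.0, -0.001])
([0.34, 0.22, -0.04], [-0.001, -0.0, -0.001])
([-0.01, 0.02, -0.04], [-0.001, -0.0, -0.001])
([-0.09, -0.03, -0.04], [-0.001, -0.0, -0.001])
```

146° is free at this height, so I'll continue up.

Call:
move_arm(
  deltas=[
    [[-0.1, -0.04, -0.04], [0, 0, 0], 1],
    [[-0.18, -0.09, -0.04], [0, 0, 0], 1],
    [[-0.27, -0.13, -0.04], [0, 0, 0], 1],
    [[-0.27, -0.13, -0.04], [0, 0, 0], 1],
  ],
)

```text
t: 11.88
eef_pos: [0.5344, 0.0759, 0.1214]
orientation: [[0.413, -0.719, 0.559], [-0.279, 0.485, 0.829], [-0.867, -0.498, -0.0]]
force: [1.2, 0.4, -6.9]
opening: 0.0187
```

```bash
python3 pr.py 146 .107 146
```

```text
t11.88 F [ 1.2  0.4 -6.9] T [1.03 1.51 0.02] hdeg 146.0 c [0.6086 0.0259] zu 0.1037 below 56.3 tilt 29.9 roll -0.000
([0.6, 0.29, 0.01], [0.0, -0.0, -0.002])
([0.6, 0.29, 0.01], [0.0, -0.0, -0.002])
([0.6, 0.29, 0.01], [0.0, -0.0, -0.002])
([-0.18, -0.16, 0.01], [0.0, -0.0, -0.002])
([-0.27, -0.21, 0.01], [0.0, -0.0, -0.002])
```

```bash
cat >> h.py <<'E'
def cyl(w,c0,zlo,zhi,r=.028,hdeg=None):
    m=(np.abs(np.hypot(w[...,0]-c0[0],w[...,1]-c0[1])-r)<.005)&(w[...,2]>zlo)&(w[...,2]<zhi)
    o=w[m]
    if hdeg is not None:
        a=np.degrees(np.arctan2(o[:,1]-c0[1],o[:,0]-c0[0])); o=o[np.abs((a-hdeg+180)%360-180)>35]
    zm=(zlo+zhi)/2
    def f(q):
        z=o[:,2]-zm; return np.hypot(o[:,0]-q[0]-q[2]*z,o[:,1]-q[1]-q[3]*z)-r
    s=least_squares(f,[*c0,0,0],loss='soft_l1',f_scale=.001)
    J=s.jac; cov=np.linalg.inv(J.T@J)*np.mean(s.fun**2)
    return np.round(s.x[:2],4),np.degrees(s.x[2:]).round(2),'sd',np.round(np.sqrt(np.diag(cov))*[1e3,1e3,57,57],2),len(o)
E
python3 - <<'E'
from h import *
w=cloud(dict(np.load('side4.npz'))); print('before',cyl(w,C,.085,.145,hdeg=158)); print('collar',cyl(w,C,.163,.2,.047))
w=cloud(dict(np.load('side3.npz'))); print('at pickup',cyl(w,[.6238,.336],.082,.136,hdeg=196))
w=cloud(dict(np.load('side0.npz'))); print('on bench',cyl(w,[.6258,.336],.006,.06,hdeg=196))
W=[cloud(bot.read_camera('side')) for i in range(3)]
w=np.concatenate(W); print('now',cyl(w,[.609,.027],.108,.155,hdeg=146)); print('collar',cyl(w,C,.163,.2,.047))
E
```

```text
before (array([0.6081, 0.027 ]), array([ 1.32, -0.64]), 'sd', array([0.42, 0.21, 1.49, 0.75]), 263)
collar (array([0.6085, 0.0266]), array([-0.56, -1.01]), 'sd', array([0.19, 0.17, 1.02, 0.86]), 546)
at pickup (array([0.6247, 0.3354]), array([-0.52,  1.9 ]), 'sd', array([0.21, 0.14, 0.73, 0.52]), 724)
on bench (array([0.626, 0.335]), array([-1.2 ,  1.88]), 'sd', array([0.21, 0.15, 0.76, 0.55]), 665)
now (array([0.609 , 0.0288]), array([ 1.24, -0.3 ]), 'sd', array([0.34, 0.16, 1.68, 0.81]), 462)
collar (array([0.6086, 0.0268]), array([-0.24, -0.23]), 'sd', array([0.1 , 0.09, 0.55, 0.47]), 1629)
```

```bash
python3 - <<'E'
from h import *
st(); c=[.6088,.0243]
for z in(.099,.101,.103,.1045): print(delta(pp(z,146,c)))
E
```

```text
t12.03 F [-0.2  1.2 -6.9] T [1.11 1.61 0.14] hdeg 146.0 c [0.6086 0.0258] zu 0.1036 below 56.4 tilt 29.9 roll -0.000
([0.45, 0.13, -0.11], [0.0, -0.0, -0.002])
([0.28, 0.03, -0.11], [0.0, -0.0, -0.002])
([0.11, -0.07, -0.11], [0.0, -0.0, -0.002])
([-0.02, -0.14, -0.11], [0.0, -0.0, -0.002])
```

Call:
move_arm(
  deltas=[
    [[0.45, 0.13, -0.11], [0, 0, 0], 1],
    [[0.45, 0.13, -0.11], [0, 0, 0], 1],
    [[0.28, 0.03, -0.11], [0, 0, 0], 1],
    [[0.11, -0.07, -0.11], [0, 0, 0], 1],
    [[0.11, -0.07, -0.11], [0, 0, 0], 1],
    [[0.11, -0.07, -0.11], [0, 0, 0], 1],
  ],
)

```text
t: 12.78
eef_pos: [0.5342, 0.0744, 0.1202]
orientation: [[0.412, -0.72, 0.559], [-0.279, 0.485, 0.829], [-0.868, -0.497, -0.001]]
force: [1.8, -0.6, -9.4]
opening: 0.0188
```

```bash
python3 -c "
from h import *
st()
W=[cloud(bot.read_camera('side')) for i in range(2)]
w=np.concatenate(W); print('now',cyl(w,[.609,.027],.108,.155,hdeg=146))
print(delta(pp(.105,146,[.6088,.0243])))"
```

```text
t12.78 F [ 1.8 -0.6 -9.4] T [1.17 1.43 0.19] hdeg 146.0 c [0.6085 0.0243] zu 0.1025 below 57.5 tilt 29.8 roll -0.001
now (array([0.6089, 0.0275]), array([ 4.94, -1.54]), 'sd', array([0.51, 0.22, 2.56, 1.22]), 294)
([-0.2, -0.15, 0.02], [0.0, -0.001, -0.003])
```

```bash
cat > p2.py <<'E'
import sys
from h import *
s=st(); a,dx,dy,z=map(float,sys.argv[1:5]); c=[C[0]+dx*1e-3,C[1]+dy*1e-3]
R=np.array(s['orientation']);p=np.array(s['eef_pos'])
lo=(p+[0,0,-.0035],R)
for P in (lo,pp(.099,a,c),pp(.1005,a,c),pp(z,a,c),pp(z+.003,a,c)): print(*delta(P,s))
E
python3 p2.py 148 0 0 .1025
```

```text
t12.88 F [ 2.  -0.1 -9.9] T [1.19 1.44 0.17] hdeg 146.0 c [0.6085 0.0243] zu 0.1026 below 57.4 tilt 29.8 roll -0.001
[0.3, 0.17, 0.0] [0.0, 0.0, 0.0]
[0.29, 0.2, -0.17] [-0.03, -0.018, -0.003]
[0.16, 0.13, -0.17] [-0.03, -0.018, -0.003]
[-0.01, 0.03, -0.17] [-0.03, -0.018, -0.003]
[-0.27, -0.12, -0.17] [-0.03, -0.018, -0.003]
```

Call:
move_arm(
  deltas=[
    [[0.3, 0.17, 0], [0, 0, 0], 1],
    [[0.29, 0.2, -0.17], [-0.03, -0.018, -0.003], 1],
    [[0.29, 0.2, -0.17], [-0.03, -0.018, -0.003], 1],
    [[0.16, 0.13, -0.17], [-0.03, -0.018, -0.003], 1],
    [[-0.01, 0.03, -0.17], [-0.03, -0.018, -0.003], 1],
    [[-0.01, 0.03, -0.17], [-0.03, -0.018, -0.003], 1],
    [[-0.01, 0.03, -0.17], [-0.03, -0.018, -0.003], 1],
  ],
)

```text
t: 13.75
eef_pos: [0.5328, 0.0732, 0.1198]
orientation: [[0.423, -0.735, 0.53], [-0.265, 0.459, 0.848], [-0.866, -0.499, -0.0]]
force: [2.3, 0.1, -7.7]
opening: 0.0185
```

```bash
python3 p2.py 146 0 1.5 .1025
```

```text
t13.75 F [ 2.3  0.1 -7.7] T [0.96 1.25 0.21] hdeg 148.0 c [0.6088 0.0258] zu 0.1021 below 57.9 tilt 30.0 roll -0.000
[0.3, 0.17, 0.0] [0.0, 0.0, 0.0]
[0.24, 0.2, 0.45] [0.031, 0.017, -0.001]
[0.11, 0.12, 0.45] [0.031, 0.017, -0.001]
[-0.06, 0.02, 0.45] [0.031, 0.017, -0.001]
[-0.32, -0.13, 0.45] [0.031, 0.017, -0.001]
```

Call:
move_arm(
  deltas=[
    [[0.3, 0.17, 0], [0, 0, 0], 1],
    [[0.24, 0.2, 0.45], [0.031, 0.017, 0], 1],
    [[0.24, 0.2, 0.45], [0.031, 0.017, 0], 1],
    [[0.11, 0.12, 0.45], [0.031, 0.017, 0], 1],
    [[-0.06, 0.02, 0.45], [0.031, 0.017, 0], 1],
    [[-0.06, 0.02, 0.45], [0.031, 0.017, 0], 1],
    [[-0.06, 0.02, 0.45], [0.031, 0.017, 0], 1],
  ],
)

```text
t: 14.62
eef_pos: [0.5344, 0.0769, 0.1201]
orientation: [[0.414, -0.718, 0.56], [-0.28, 0.485, 0.829], [-0.866, -0.499, -0.0]]
force: [-2.7, -1.9, -3.7]
opening: 0.019
```

```bash
python3 p2.py 144 0 0 .1025
```

```text
t14.62 F [-2.7 -1.9 -3.7] T [ 0.3   1.38 -0.65] hdeg 146.0 c [0.6086 0.0268] zu 0.1024 below 57.6 tilt 29.9 roll -0.000
[0.3, 0.17, 0.0] [0.0, 0.0, 0.0]
[0.34, 0.08, 0.24] [0.03, 0.017, -0.001]
[0.21, 0.01, 0.24] [0.03, 0.017, -0.001]
[0.04, -0.09, 0.24] [0.03, 0.017, -0.001]
[-0.22, -0.24, 0.24] [0.03, 0.017, -0.001]
```

```bash
python3 - <<'E'
from h import *
st()
for z in(.1025,.104,.1055): print(*delta(pp(z,146,[C[0]-.0005,C[1]+.0008])))
E
```

```text
t14.62 F [-2.7 -1.9 -3.7] T [ 0.3   1.38 -0.65] hdeg 146.0 c [0.6086 0.0268] zu 0.1024 below 57.6 tilt 29.9 roll -0.000
[-0.01, -0.02, -0.03] [-0.0, -0.0, -0.001]
[-0.14, -0.09, -0.03] [-0.0, -0.0, -0.001]
[-0.27, -0.16, -0.03] [-0.0, -0.0, -0.001]
```

Call:
move_arm(
  deltas=[
    [[-0.01, -0.02, -0.03], [0, 0, 0], 1],
    [[-0.14, -0.09, -0.03], [0, 0, 0], 1],
    [[-0.14, -0.09, -0.03], [0, 0, 0], 1],
    [[-0.14, -0.09, -0.03], [0, 0, 0], 1],
  ],
)

```text
t: 15.12
eef_pos: [0.5341, 0.0767, 0.1214]
orientation: [[0.413, -0.719, 0.559], [-0.279, 0.485, 0.829], [-0.867, -0.499, -0.0]]
force: [0.1, -1.9, -6.9]
opening: 0.0187
```

```bash
python3 - <<'E'
from h import *
st()
for z in(.1025,.104,.1055): print(*delta(pp(z,146,[C[0]-.0005,C[1]+.0008])))
E
```

```text
t15.12 F [ 0.1 -1.9 -6.9] T [ 0.79  1.71 -0.32] hdeg 146.0 c [0.6083 0.0266] zu 0.1037 below 56.3 tilt 29.9 roll -0.000
[0.12, 0.04, -0.0] [0.0, -0.001, -0.002]
[-0.01, -0.04, -0.0] [0.0, -0.001, -0.002]
[-0.14, -0.11, -0.0] [0.0, -0.001, -0.002]
```

```bash
python3 - <<'E'
from h import *
for z,a in((.09,146),(.08,146),(.08,163),(.08,180),(.08,196.5)): print(*delta(pp(z,a)))
E
```

```text
[1.24, 0.59, -0.04] [0.0, -0.001, -0.002]
[2.11, 1.09, -0.04] [0.0, -0.001, -0.002]
[2.31, 0.75, -2.66] [-0.257, -0.149, -0.002]
[2.88, -0.24, -5.04] [-0.514, -0.297, -0.002]
[3.74, -1.74, -6.94] [-0.764, -0.441, -0.002]
```

Call:
move_arm(
  deltas=[
    [[1.24, 0.59, -0.04], [0, 0, 0], 1],
    [[2.11, 1.09, -0.04], [0, 0, 0], 1],
    [[2.18, 0.98, -1.4], [-0.13, -0.075, 0], 1],
    [[2.31, 0.75, -2.66], [-0.257, -0.149, -0.002], 1],
    [[2.55, 0.3, -3.9], [-0.385, -0.223, -0.002], 1],
    [[2.88, -0.24, -5.04], [-0.514, -0.297, -0.002], 1],
    [[3.3, -0.95, -6.05], [-0.64, -0.37, -0.002], 1],
    [[3.74, -1.74, -6.94], [-0.764, -0.441, -0.002], 1],
    [[3.74, -1.74, -6.94], [-0.764, -0.441, -0.002], 1],
    [[3.74, -1.74, -6.94], [-0.764, -0.441, -0.002], 1],
  ],
)

```text
t: 16.38
eef_pos: [0.5234, 0.0001, 0.0977]
orientation: [[0.48, -0.831, -0.282], [0.141, -0.245, 0.959], [-0.866, -0.5, -0.0]]
force: [0.3, 0.4, -2.3]
opening: 0.019
```

```bash
python3 - <<'E'
from h import *
st()
W=[]
for i in range(2):
    c=bot.read_camera('side'); W.append(cloud(c))
np.savez('side6.npz',**c)
w=np.concatenate(W); print('now',cyl(w,[.609,.027],.086,.145,hdeg=196)); print('collar',cyl(w,C,.163,.2,.047))
cv2.imwrite('pics/s6.png',cv2.resize(c['frame'][180:290,225:345],None,fx=6,fy=5.4,interpolation=cv2.INTER_CUBIC))
E
```

```text
t16.38 F [ 0.3  0.4 -2.3] T [-0.26  0.95 -0.04] hdeg 196.4 c [0.6092 0.0254] zu 0.0800 below 80.0 tilt 30.0 roll -0.000
now (array([0.6096, 0.0265]), array([2.27, 0.68]), 'sd', array([0.2 , 0.14, 0.68, 0.46]), 781)
collar (array([0.6087, 0.0267]), array([-1.4 , -0.15]), 'sd', array([0.13, 0.11, 0.7 , 0.61]), 1105)
```

View pics/s6.png

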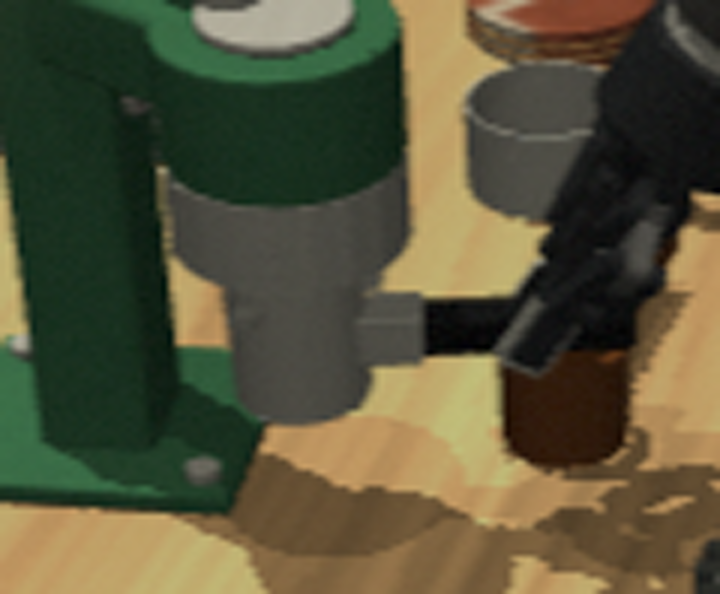

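The pot has drooped about 3° in the grip: its axis leans away from the handle relative to the collar. I'll pitch the tool to level it, raise the grip force, and press more lightly.

```bash
python3 - <<'E'
from h import *
print(*delta(pp(.08,196.5,tilt=32.7)))
E
```

```text
[-0.02, -0.1, -0.08] [0.001, 0.0, -0.047]
```

Call:
move_arm(
  deltas=[
    [[-0.02, -0.1, -0.08], [0, 0, -0.047], 1],
    [[-0.02, -0.1, -0.08], [0, 0, -0.047], 1],
    [[-0.02, -0.1, -0.08], [0, 0, -0.047], 1],
  ],
  force=120,
)

```text
t: 16.85
eef_pos: [0.5239, 0.0011, 0.0983]
orientation: [[0.517, -0.807, -0.285], [0.154, -0.24, 0.958], [-0.842, -0.539, -0.0]]
force: [-0.1, -0.6, -1.9]
opening: 0.0177
```

```bash
python3 - <<'E'
from h import *
st()
W=[]
for i in range(6):
    c=bot.read_camera('side'); W.append(cloud(c))
w=np.concatenate(W); 
for hd in(196,None): print('now',cyl(w,[.609,.027],.088,.145,hdeg=hd))
print('collar',cyl(w,C,.163,.2,.047),'head',cyl(w,C,.21,.255,.048))
o=dict(np.load('side6.npz')); wo=cloud(o)
for k in(wo,w): print(cyl(k,[.609,.027],.088,.142,hdeg=196))
cv2.imwrite('pics/s7.png',cv2.resize(c['frame'][180:290,225:345],None,fx=6,fy=5.4,interpolation=cv2.INTER_CUBIC))
E
```

```text
t16.85 F [-0.1 -0.6 -1.9] T [-0.31  0.96  0.03] hdeg 196.6 c [0.6089 0.0264] zu 0.0801 below 79.9 tilt 32.6 roll -0.000
now (array([0.6099, 0.0269]), array([-0.26,  0.5 ]), 'sd', array([0.12, 0.09, 0.44, 0.3 ]), 2267)
now (array([0.6095, 0.0268]), array([-0.86,  0.24]), 'sd', array([0.1 , 0.09, 0.38, 0.31]), 2711)
collar (array([0.6086, 0.0267]), array([ 0.23, -0.29]), 'sd', array([0.07, 0.06, 0.39, 0.34]), 3263) head (array([0.6088, 0.0263]), array([0.51, 0.08]), 'sd', array([0.07, 0.06, 0.29, 0.26]), 4419)
(array([0.6095, 0.0266]), array([2.56, 0.32]), 'sd', array([0.3 , 0.2 , 1.08, 0.76]), 354)
(array([0.6099, 0.0268]), array([-0.38,  0.31]), 'sd', array([0.12, 0.09, 0.46, 0.32]), 2161)
```

View pics/s7.png

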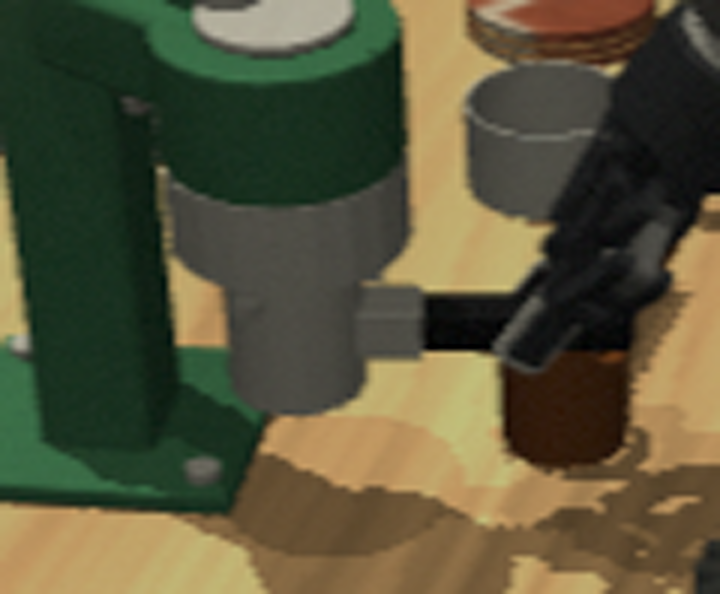

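```bash
sed -i 's/^ZG=.*/ZG=.0342; RG=.1002; C=[.6089,.0262]/; s/tilt=30\.):$/tilt=32.7):/' h.py; sed -i 's/def pose(grip,hdeg,tilt=32.7/def pose(grip,hdeg,tilt=30./' h.py; grep -n "def p" h.py; python3 - <<'E'
from h import *
st()
for z,a in((.08,180),(.08,163),(.08,146),(.095,146),(.0975,146)): print(*delta(pp(z,a)))
E
```

```text
11:def pose(grip,hdeg,tilt=30.,pitch=0):
17:def potpose(c,z,hdeg,tilt=30.,r=.1):
23:def potfit(w,c0,zlo,zhi,r=.028,rad=.045):
27:def pp(z,hdeg,c=None,tilt=32.7):
t17.15 F [-0.1 -0.5 -2.5] T [-0.3   0.95  0.01] hdeg 196.5 c [0.6104 0.0262] zu 0.0802 below 79.8 tilt 32.7 roll -0.000
[0.14, -0.19, 2.61] [0.243, 0.156, -0.0]
[0.75, -1.13, 5.01] [0.493, 0.316, -0.0]
[1.71, -2.63, 6.99] [0.742, 0.476, -0.0]
[0.44, -3.44, 6.99] [0.742, 0.476, -0.0]
[0.23, -3.58, 6.99] [0.742, 0.476, -0.0]
```

Call:
move_arm(
  deltas=[
    [[0.05, -0.06, 1.3], [0.121, 0.078, 0], 1],
    [[0.14, -0.19, 2.61], [0.243, 0.156, 0], 1],
    [[0.4, -0.6, 3.9], [0.368, 0.236, 0], 1],
    [[0.75, -1.13, 5.01], [0.493, 0.316, 0], 1],
    [[1.2, -1.8, 6.05], [0.618, 0.396, 0], 1],
    [[1.71, -2.63, 6.99], [0.742, 0.476, 0], 1],
    [[1.71, -2.63, 6.99], [0.742, 0.476, 0], 1],
    [[1.05, -3.05, 6.99], [0.742, 0.476, 0], 1],
    [[0.44, -3.44, 6.99], [0.742, 0.476, 0], 1],
    [[0.23, -3.58, 6.99], [0.742, 0.476, 0], 1],
    [[0.23, -3.58, 6.99], [0.742, 0.476, 0], 1],
    [[0.23, -3.58, 6.99], [0.742, 0.476, 0], 1],
  ],
)

```text
t: 18.65
eef_pos: [0.5341, 0.0759, 0.1157]
orientation: [[0.448, -0.698, 0.559], [-0.303, 0.47, 0.829], [-0.841, -0.54, -0.0]]
force: [-0.1, -1.8, -3.0]
opening: 0.0181
```

```bash
python3 - <<'E'
from h import *
st()
for z,a in((.0985,146),(.0995,146),(.1005,146)): print(*delta(pp(z,a)))
E
```

```text
t18.65 F [-0.1 -1.8 -3. ] T [ 0.5   1.02 -0.32] hdeg 146.0 c [0.6086 0.0256] zu 0.0975 below 62.5 tilt 32.7 roll -0.000
[-0.09, -0.05, 0.07] [0.0, -0.0, 0.0]
[-0.18, -0.1, 0.07] [0.0, -0.0, 0.0]
[-0.26, -0.15, 0.07] [0.0, -0.0, 0.0]
```

Call:
move_arm(
  deltas=[
    [[-0.09, -0.05, 0], [0, 0, 0], 1],
    [[-0.17, -0.1, 0], [0, 0, 0], 1],
    [[-0.17, -0.1, 0], [0, 0, 0], 1],
    [[-0.17, -0.1, 0], [0, 0, 0], 1],
  ],
)

```text
t: 19.15
eef_pos: [0.5335, 0.0759, 0.1171]
orientation: [[0.447, -0.698, 0.559], [-0.302, 0.47, 0.829], [-0.842, -0.539, -0.001]]
force: [2.3, -1.8, -8.6]
opening: 0.0183
```

```bash
python3 - <<'E'
from h import *
st()
for z,a in((.0985,146),(.0995,146),(.1005,146)): print(*delta(pp(z,a)))
E
```

```text
t19.15 F [ 2.3 -1.8 -8.6] T [ 1.03  1.6  -0.08] hdeg 146.0 c [0.6081 0.0256] zu 0.0989 below 61.1 tilt 32.6 roll -0.001
[0.05, -0.01, 0.09] [0.001, -0.001, -0.001]
[-0.03, -0.06, 0.09] [0.001, -0.001, -0.001]
[-0.12, -0.11, 0.09] [0.001, -0.001, -0.001]
```

```bash
sed -i 's/C=\[.6089,.0262\]/C=[.6090,.0256]/' h.py; cat > p3.py <<'E'
import sys
from h import *
s=st(); a=float(sys.argv[1]); z=float(sys.argv[2]);dx,dy=[float(v)*1e-3 for v in (sys.argv[3:5] or (0,0))]
c=[C[0]+dx,C[1]+dy]
R=np.array(s['orientation']);p=np.array(s['eef_pos'])
for P in ((p+[0,0,-.003],R),pp(.0955,a,c),pp(.0975,a,c),pp(z,a,c)): print(*delta(P,s))
E
python3 p3.py 143 .099
```

```text
t19.15 F [ 2.3 -1.8 -8.6] T [ 1.03  1.6  -0.08] hdeg 146.0 c [0.6081 0.0256] zu 0.0989 below 61.1 tilt 32.6 roll -0.001
[0.25, 0.16, 0.0] [0.0, 0.0, 0.0]
[0.33, 0.11, 0.52] [0.045, 0.027, -0.001]
[0.16, 0.0, 0.52] [0.045, 0.027, -0.001]
[0.04, -0.08, 0.52] [0.045, 0.027, -0.001]
```

Call:
move_arm(
  deltas=[
    [[0.25, 0.16, 0], [0, 0, 0], 1],
    [[0.33, 0.11, 0.52], [0.045, 0.027, -0.001], 1],
    [[0.33, 0.11, 0.52], [0.045, 0.027, -0.001], 1],
    [[0.16, 0, 0.52], [0.045, 0.027, -0.001], 1],
    [[0.04, -0.08, 0.52], [0.045, 0.027, -0.001], 1],
    [[0.04, -0.08, 0.52], [0.045, 0.027, -0.001], 1],
    [[0.04, -0.08, 0.52], [0.045, 0.027, -0.001], 1],
  ],
)

```text
t: 20.02
eef_pos: [0.5368, 0.0796, 0.1168]
orientation: [[0.431, -0.672, 0.602], [-0.325, 0.507, 0.799], [-0.842, -0.54, 0.0]]
force: [1.9, -2.4, -7.0]
opening: 0.0183
```

```bash
python3 p3.py 139 .099
```

```text
t20.02 F [ 1.9 -2.4 -7. ] T [ 0.85  1.43 -0.14] hdeg 143.0 c [0.6086 0.0255] zu 0.0986 below 61.4 tilt 32.7 roll 0.000
[0.25, 0.16, -0.0] [0.0, 0.0, 0.0]
[0.29, 0.13, 0.66] [0.059, 0.038, -0.001]
[0.12, 0.02, 0.66] [0.059, 0.038, -0.001]
[-0.01, -0.06, 0.66] [0.059, 0.038, -0.001]
```

Call:
move_arm(
  deltas=[
    [[0.15, 0.1, 0], [0, 0, 0], 1],
    [[0.15, 0.1, 0.15], [0, 0, 0], 1],
    [[0.15, 0.1, 0.3], [0, 0, 0], 1],
    [[0.15, 0.1, 0.3], [0, 0, 0], 1],
  ],
)

```text
t: 20.52
eef_pos: [0.5378, 0.0803, 0.115]
orientation: [[0.43, -0.671, 0.604], [-0.328, 0.506, 0.797], [-0.841, -0.541, -0.003]]
force: [-3.8, -6.5, -0.8]
opening: 0.0185
```

```bash
python3 -c "
from h import *
s=st();R=np.array(s['orientation']);print('F tool',R.T@np.array(s['force']))"
```

```text
t20.52 F [-3.8 -6.5 -0.8] T [-0.45  1.07 -1.37] hdeg 142.9 c [0.6095 0.0261] zu 0.0968 below 63.2 tilt 32.8 roll -0.003
F tool [ 1.1164477  -0.30987369 -7.47243987]
```

Call:
move_arm(
  deltas=[
    [[0, 0, -0.2], [0, 0, 0], 1],
    [[0, 0, -0.4], [0, 0, 0], 1],
    [[0, 0, -0.5], [0, 0, 0], 1],
    [[0, 0, -0.5], [0, 0, 0], 1],
  ],
)

```text
t: 21.02
eef_pos: [0.535, 0.0766, 0.1152]
orientation: [[0.431, -0.671, 0.603], [-0.328, 0.506, 0.797], [-0.841, -0.541, -0.002]]
force: [-1.0, -0.3, -1.9]
opening: 0.0183
```

```bash
python3 -c "
from h import *
s=st();R=np.array(s['orientation']);print('F tool',R.T@np.array(s['force']))"
```

```text
t21.02 F [-1.  -0.3 -1.9] T [ 0.6   0.86 -0.04] hdeg 142.9 c [0.6067 0.0224] zu 0.0970 below 63.0 tilt 32.8 roll -0.002
F tool [ 1.27237759  1.56712733 -0.86581466]
```

Call:
move_arm(
  deltas=[
    [[0, 0, -0.1], [0, 0, 0], 1],
    [[0, 0, -0.2], [0, 0, 0], 1],
    [[0, 0, -0.2], [0, 0, 0], 1],
  ],
)

```text
t: 21.4
eef_pos: [0.5343, 0.0758, 0.1155]
orientation: [[0.431, -0.671, 0.603], [-0.326, 0.507, 0.798], [-0.841, -0.541, -0.001]]
force: [2.3, 2.0, -3.3]
opening: 0.0182
```

```bash
python3 -c "
from h import *
s=st();R=np.array(s['orientation']);print('F tool',R.T@np.array(s['force']))"
```

```text
t21.40 F [ 2.3  2.  -3.3] T [1.17 0.58 0.78] hdeg 142.9 c [0.6061 0.0216] zu 0.0973 below 62.7 tilt 32.8 roll -0.001
F tool [3.04352452 1.27973661 2.98467558]
```

Call:
move_arm(
  deltas=[
    [[0, 0, 0.15], [0, 0, 0], 1],
    [[0, 0, 0.27], [0, 0, 0], 1],
    [[0.16, -0.25, 0.27], [0, 0, 0], 1],
    [[0.2, -0.31, 0.27], [0, 0, 0], 1],
    [[0.2, -0.31, 0.27], [0, 0, 0], 1],
  ],
)

```text
t: 22.02
eef_pos: [0.5388, 0.0754, 0.1154]
orientation: [[0.431, -0.671, 0.603], [-0.327, 0.507, 0.798], [-0.841, -0.541, -0.001]]
force: [-1.2, -0.6, -3.6]
opening: 0.0178
```

```bash
cat >> h.py <<'E'
def st2():
    s=st();R=np.array(s['orientation']);F=np.array(s['force']);p=np.array(s['eef_pos'])-.019*R[:,0]
    t=np.array([R[0,2],R[1,2]]);h=np.array([R[1,2],-R[0,2]]);c=p[:2]+RG*h
    print('Ft %.1f Fh %.1f  ct %.2f ch %.2f mm'%(F[:2]@t,F[:2]@h,c@t*1e3,c@h*1e3)); return s
E
python3 -c "
from h import *
st2()"
```

```text
t22.02 F [-1.2 -0.6 -3.6] T [ 0.69  0.89 -0.07] hdeg 142.9 c [0.6106 0.0212] zu 0.0972 below 62.8 tilt 32.8 roll -0.001
Ft -1.2 Fh -0.6  ct 385.05 ch 474.31 mm
```

Call:
move_arm(
  deltas=[
    [[0.08, -0.13, 0], [0, 0, 0], 1],
    [[0.13, -0.2, 0], [0, 0, 0], 1],
    [[0.13, -0.2, 0], [0, 0, 0], 1],
  ],
)

```text
t: 22.4
eef_pos: [0.5393, 0.0747, 0.1144]
orientation: [[0.429, -0.674, 0.602], [-0.325, 0.506, 0.799], [-0.843, -0.538, -0.002]]
force: [-8.4, 5.0, -0.4]
opening: 0.0182
```

```bash
python3 -c "
from h import *
st2()"
```

```text
t22.40 F [-8.4  5.  -0.4] T [ 1.11  1.54 -0.03] hdeg 143.0 c [0.6112 0.0206] zu 0.0962 below 63.8 tilt 32.6 roll -0.002
Ft -1.0 Fh -9.7  ct 384.11 ch 475.84 mm
```

```bash
sed -i 's/C=\[.6090,.0256\]/C=[.6096,.0225]/' h.py; python3 p3.py 143 .099
```

```text
t22.40 F [-8.4  5.  -0.4] T [ 1.11  1.54 -0.03] hdeg 143.0 c [0.6112 0.0206] zu 0.0962 below 63.8 tilt 32.6 roll -0.002
[0.25, 0.16, 0.0] [0.0, 0.0, 0.0]
[-0.07, 0.23, 0.06] [0.001, -0.001, -0.002]
[-0.24, 0.12, 0.06] [0.001, -0.001, -0.002]
[-0.37, 0.04, 0.06] [0.001, -0.001, -0.002]
```

Call:
move_arm(
  deltas=[
    [[-0.07, 0.23, 0.06], [0, 0, 0], 1],
    [[-0.07, 0.23, 0.06], [0, 0, 0], 1],
    [[-0.24, 0.12, 0.06], [0, 0, 0], 1],
    [[-0.37, 0.04, 0.06], [0, 0, 0], 1],
    [[-0.37, 0.04, 0.06], [0, 0, 0], 1],
    [[-0.37, 0.04, 0.06], [0, 0, 0], 1],
  ],
)

```text
t: 23.15
eef_pos: [0.5375, 0.0766, 0.1169]
orientation: [[0.428, -0.674, 0.601], [-0.325, 0.506, 0.799], [-0.843, -0.538, -0.002]]
force: [0.8, -1.1, -6.4]
opening: 0.0178
```

```bash
python3 -c "
from h import *
st2()"; python3 p3.py 139 .099
```

```text
t23.15 F [ 0.8 -1.1 -6.4] T [1.17 1.3  0.11] hdeg 143.0 c [0.6094 0.0225] zu 0.0987 below 61.3 tilt 32.5 roll -0.002
Ft -0.4 Fh 1.3  ct 384.51 ch 473.33 mm
t23.15 F [ 0.8 -1.1 -6.4] T [1.17 1.3  0.11] hdeg 143.0 c [0.6094 0.0225] zu 0.0987 below 61.3 tilt 32.5 roll -0.002
[0.25, 0.16, 0.0] [0.0, 0.0, 0.0]
[0.29, 0.13, 0.65] [0.06, 0.036, -0.003]
[0.12, 0.03, 0.64] [0.06, 0.036, -0.003]
[-0.0, -0.05, 0.64] [0.06, 0.036, -0.003]
```

Call:
move_arm(
  deltas=[
    [[0.25, 0.16, 0], [0, 0, 0], 1],
    [[0.29, 0.13, 0.65], [0.06, 0.036, -0.003], 1],
    [[0.29, 0.13, 0.65], [0.06, 0.036, -0.003], 1],
    [[0.12, 0.03, 0.64], [0.06, 0.036, -0.003], 1],
    [[0, -0.05, 0.64], [0.06, 0.036, -0.003], 1],
    [[0, -0.05, 0.64], [0.06, 0.036, -0.003], 1],
    [[0, -0.05, 0.64], [0.06, 0.036, -0.003], 1],
  ],
)

```text
t: 24.02
eef_pos: [0.5416, 0.0813, 0.1173]
orientation: [[0.408, -0.635, 0.656], [-0.354, 0.552, 0.755], [-0.841, -0.54, 0.0]]
force: [-0.4, -0.2, -1.7]
opening: 0.0176
```

```bash
python3 -c "
from h import *
st2()"; python3 p3.py 149 .099
```

```text
t24.02 F [-0.4 -0.2 -1.7] T [0.69 0.79 0.04] hdeg 139.0 c [0.6095 0.0223] zu 0.0990 below 61.0 tilt 32.7 roll 0.000
Ft -0.4 Fh -0.2  ct 416.59 ch 445.50 mm
t24.02 F [-0.4 -0.2 -1.7] T [0.69 0.79 0.04] hdeg 139.0 c [0.6095 0.0223] zu 0.0990 below 61.0 tilt 32.7 roll 0.000
[0.25, 0.16, -0.0] [0.0, 0.0, 0.0]
[0.37, 0.08, -1.54] [-0.147, -0.094, 0.0]
[0.2, -0.03, -1.54] [-0.147, -0.094, 0.0]
[0.07, -0.11, -1.54] [-0.147, -0.094, 0.0]
```

Free at 139°, with no force at all. I'll carry on up gently.

Call:
move_arm(
  deltas=[
    [[-0.08, -0.05, 0], [0, 0, 0], 1],
    [[-0.17, -0.11, 0], [0, 0, 0], 1],
    [[-0.17, -0.11, 0], [0, 0, 0], 1],
    [[-0.17, -0.11, 0], [0, 0, 0], 1],
  ],
)

```text
t: 24.52
eef_pos: [0.5417, 0.0813, 0.1193]
orientation: [[0.408, -0.635, 0.656], [-0.354, 0.552, 0.755], [-0.841, -0.54, 0.0]]
force: [-0.0, 0.9, -2.1]
opening: 0.0177
```

```bash
python3 -c "
from h import *
st2()"; python3 p3.py 139 .104
```

```text
t24.52 F [-0.   0.9 -2.1] T [0.7  0.85 0.03] hdeg 139.0 c [0.6095 0.0224] zu 0.1011 below 58.9 tilt 32.7 roll 0.000
Ft 0.7 Fh -0.6  ct 416.61 ch 445.51 mm
t24.52 F [-0.   0.9 -2.1] T [0.7  0.85 0.03] hdeg 139.0 c [0.6095 0.0224] zu 0.1011 below 58.9 tilt 32.7 roll 0.000
[0.25, 0.16, -0.0] [0.0, 0.0, 0.0]
[0.47, 0.31, 0.02] [0.0, 0.0, 0.0]
[0.3, 0.2, 0.02] [0.0, 0.0, 0.0]
[-0.25, -0.15, 0.02] [0.0, 0.0, 0.0]
```

Call:
move_arm(
  deltas=[
    [[-0.12, -0.08, 0], [0, 0, 0], 1],
    [[-0.25, -0.16, 0], [0, 0, 0], 1],
    [[-0.37, -0.24, 0], [0, 0, 0], 1],
    [[-0.37, -0.24, 0], [0, 0, 0], 1],
    [[-0.37, -0.24, 0], [0, 0, 0], 1],
  ],
)

```text
t: 25.15
eef_pos: [0.5417, 0.0813, 0.1237]
orientation: [[0.408, -0.635, 0.656], [-0.354, 0.552, 0.755], [-0.841, -0.54, 0.0]]
force: [-0.5, 0.4, -2.9]
opening: 0.0179
```

```bash
cat > rot.py <<'E'
import sys
from h import *
s=st2(); z=float(sys.argv[1])
for a in map(float,sys.argv[2:]): print(a,*delta(pp(z,a),s))
E
python3 rot.py .1055 137 135 133 141 143 145
```

```text
t25.15 F [-0.5  0.4 -2.9] T [0.71 0.8  0.01] hdeg 139.0 c [0.6096 0.0224] zu 0.1055 below 54.5 tilt 32.7 roll 0.000
Ft -0.0 Fh -0.6  ct 416.61 ch 445.55 mm
137.0 [-0.0, 0.0, 0.33] [0.03, 0.019, 0.0]
135.0 [0.01, -0.01, 0.64] [0.059, 0.038, 0.0]
133.0 [0.02, -0.04, 0.96] [0.088, 0.057, 0.0]
141.0 [-0.0, 0.0, -0.3] [-0.029, -0.018, 0.0]
143.0 [0.01, -0.01, -0.61] [-0.059, -0.037, 0.0]
145.0 [0.02, -0.04, -0.92] [-0.088, -0.056, 0.0]
```

```bash
python3 rot.py .109 139; python3 rot.py .114 139
```

```text
t25.15 F [-0.5  0.4 -2.9] T [0.71 0.8  0.01] hdeg 139.0 c [0.6096 0.0224] zu 0.1055 below 54.5 tilt 32.7 roll 0.000
Ft -0.0 Fh -0.6  ct 416.61 ch 445.55 mm
139.0 [-0.3, -0.18, 0.02] [0.0, 0.0, 0.0]
t25.15 F [-0.5  0.4 -2.9] T [0.71 0.8  0.01] hdeg 139.0 c [0.6096 0.0224] zu 0.1055 below 54.5 tilt 32.7 roll 0.000
Ft -0.0 Fh -0.6  ct 416.61 ch 445.55 mm
139.0 [-0.72, -0.45, 0.02] [0.0, 0.0, 0.0]
```

Call:
move_arm(
  deltas=[
    [[-0.15, -0.1, 0], [0, 0, 0], 1],
    [[-0.3, -0.19, 0], [0, 0, 0], 1],
    [[-0.42, -0.27, 0], [0, 0, 0], 1],
    [[-0.54, -0.35, 0], [0, 0, 0], 1],
    [[-0.65, -0.42, 0], [0, 0, 0], 1],
    [[-0.72, -0.46, 0], [0, 0, 0], 1],
    [[-0.72, -0.46, 0], [0, 0, 0], 1],
    [[-0.72, -0.46, 0], [0, 0, 0], 1],
  ],
)

```text
t: 26.15
eef_pos: [0.5413, 0.0814, 0.132]
orientation: [[0.407, -0.636, 0.656], [-0.354, 0.552, 0.755], [-0.842, -0.54, -0.0]]
force: [-2.0, 1.4, -5.7]
opening: 0.0185
```

```bash
python3 rot.py .114 143 147 151
```

```text
t26.15 F [-2.   1.4 -5.7] T [ 1.27  1.56 -0.13] hdeg 139.0 c [0.6093 0.0224] zu 0.1138 below 46.2 tilt 32.7 roll -0.000
Ft -0.3 Fh -2.4  ct 416.38 ch 445.34 mm
143.0 [0.0, -0.05, -0.59] [-0.058, -0.038, -0.001]
147.0 [0.04, -0.1, -1.22] [-0.117, -0.075, -0.001]
151.0 [0.1, -0.2, -1.84] [-0.176, -0.113, -0.001]
```

```bash
cat > rot.py <<'E'
import sys
from h import *
s=st2(); z=float(sys.argv[1])
for a in map(float,sys.argv[2:]):
    k=(a-139)/57; print(a,*delta(pp(z,a,[.6093-.0006*k,.0226+.0035*k]),s))
E
python3 rot.py .114 145 151 160
```

```text
t26.15 F [-2.   1.4 -5.7] T [ 1.27  1.56 -0.13] hdeg 139.0 c [0.6093 0.0224] zu 0.1138 below 46.2 tilt 32.7 roll -0.000
Ft -0.3 Fh -2.4  ct 416.38 ch 445.34 mm
145.0 [-0.01, -0.02, -0.89] [-0.088, -0.056, -0.001]
151.0 [0.05, -0.12, -1.8] [-0.176, -0.113, -0.001]
160.0 [0.24, -0.42, -3.12] [-0.308, -0.198, -0.001]
```

Call:
move_arm(
  deltas=[
    [[-0.01, -0.01, -0.45], [-0.044, -0.028, 0], 1],
    [[-0.01, -0.02, -0.89], [-0.088, -0.056, 0], 1],
    [[0.02, -0.07, -1.35], [-0.132, -0.085, 0], 1],
    [[0.05, -0.12, -1.8], [-0.176, -0.113, 0], 1],
    [[0.05, -0.12, -1.8], [-0.176, -0.113, 0], 1],
  ],
)

```text
t: 26.78
eef_pos: [0.5299, 0.0661, 0.1321]
orientation: [[0.472, -0.736, 0.486], [-0.263, 0.409, 0.874], [-0.842, -0.54, -0.0]]
force: [-2.3, 0.2, -4.6]
opening: 0.0178
```

```bash
python3 rot.py .114 158 165 172
```

```text
t26.77 F [-2.3  0.2 -4.6] T [ 0.85  1.81 -0.14] hdeg 150.9 c [0.6085 0.0224] zu 0.1139 below 46.1 tilt 32.7 roll -0.000
Ft -1.0 Fh -2.1  ct 315.23 ch 520.92 mm
158.0 [0.02, -0.05, -0.95] [-0.104, -0.067, -0.001]
165.0 [0.12, -0.2, -2.0] [-0.207, -0.133, -0.001]
172.0 [0.28, -0.45, -3.01] [-0.309, -0.199, -0.001]
```

```bash
sed -i 's/.6093-/.6087-/; s/.0226+.0035/.0224+.0025/' rot.py; python3 rot.py .114 158 165 172
```

```text
t26.77 F [-2.3  0.2 -4.6] T [ 0.85  1.81 -0.14] hdeg 150.9 c [0.6085 0.0224] zu 0.1139 below 46.1 tilt 32.7 roll -0.000
Ft -1.0 Fh -2.1  ct 315.23 ch 520.92 mm
158.0 [0.01, -0.03, -1.03] [-0.104, -0.067, -0.001]
165.0 [0.11, -0.18, -2.09] [-0.207, -0.133, -0.001]
172.0 [0.27, -0.44, -3.11] [-0.309, -0.199, -0.001]
```

Call:
move_arm(
  deltas=[
    [[0, -0.01, -0.5], [-0.052, -0.033, 0], 1],
    [[0.01, -0.03, -1.03], [-0.104, -0.067, 0], 1],
    [[0.05, -0.1, -1.56], [-0.155, -0.1, 0], 1],
    [[0.11, -0.18, -2.09], [-0.207, -0.133, 0], 1],
    [[0.11, -0.18, -2.09], [-0.207, -0.133, 0], 1],
  ],
)

```text
t: 27.4
eef_pos: [0.5211, 0.0459, 0.1319]
orientation: [[0.52, -0.813, 0.261], [-0.141, 0.22, 0.965], [-0.842, -0.539, -0.001]]
force: [-1.4, -0.4, -5.9]
opening: 0.0184
```

```bash
python3 rot.py .114 172 179 184
```

```text
t27.40 F [-1.4 -0.4 -5.9] T [ 0.47  1.94 -0.17] hdeg 164.9 c [0.6079 0.0225] zu 0.1137 below 46.3 tilt 32.6 roll -0.001
Ft -0.7 Fh -1.2  ct 180.43 ch 580.94 mm
172.0 [0.02, -0.08, -0.97] [-0.104, -0.068, -0.001]
179.0 [0.12, -0.24, -2.02] [-0.207, -0.134, -0.001]
184.0 [0.24, -0.42, -2.75] [-0.281, -0.181, -0.001]
```

Call:
move_arm(
  deltas=[
    [[0.01, -0.04, -0.48], [-0.052, -0.034, 0], 1],
    [[0.02, -0.08, -0.97], [-0.104, -0.068, 0], 1],
    [[0.07, -0.16, -1.5], [-0.155, -0.1, 0], 1],
    [[0.12, -0.24, -2.02], [-0.207, -0.134, 0], 1],
    [[0.24, -0.42, -2.75], [-0.281, -0.181, 0], 1],
    [[0.24, -0.42, -2.75], [-0.281, -0.181, 0], 1],
  ],
)

```text
t: 28.15
eef_pos: [0.5185, 0.0171, 0.1319]
orientation: [[0.537, -0.841, -0.066], [0.035, -0.055, 0.998], [-0.843, -0.538, 0.0]]
force: [-0.6, 0.7, -5.8]
opening: 0.0178
```

```bash
python3 rot.py .114 187 191 195
```

```text
t28.15 F [-0.6  0.7 -5.8] T [-0.08  1.89  0.11] hdeg 183.8 c [0.6083 0.023 ] zu 0.1137 below 46.3 tilt 32.5 roll 0.000
Ft 0.7 Fh -0.5  ct -17.05 ch 608.52 mm
187.0 [-0.02, -0.03, -0.36] [-0.047, -0.03, -0.003]
191.0 [0.01, -0.08, -0.96] [-0.106, -0.068, -0.003]
195.0 [0.06, -0.16, -1.57] [-0.165, -0.106, -0.003]
```

Call:
move_arm(
  deltas=[
    [[-0.02, -0.03, -0.36], [-0.047, -0.03, 0], 1],
    [[0, -0.06, -0.7], [-0.08, -0.05, 0], 1],
    [[0.01, -0.08, -0.96], [-0.106, -0.068, 0], 1],
    [[0.01, -0.08, -0.96], [-0.106, -0.068, 0], 1],
  ],
)

```text
t: 28.65
eef_pos: [0.52, 0.0071, 0.1319]
orientation: [[0.527, -0.829, -0.187], [0.1, -0.158, 0.982], [-0.844, -0.536, -0.0]]
force: [-0.9, -1.9, -4.9]
opening: 0.0181
```

```bash
python3 rot.py .112 191;python3 rot.py .110 191;python3 rot.py .1085 191; python3 rot.py .114 194 197
```

```text
t28.65 F [-0.9 -1.9 -4.9] T [-0.5   1.8  -0.31] hdeg 190.8 c [0.6084 0.0239] zu 0.1137 below 46.3 tilt 32.4 roll -0.000
Ft -1.7 Fh -1.2  ct -90.35 ch 602.12 mm
191.0 [0.14, 0.09, 0.05] [-0.003, -0.002, -0.005]
t28.65 F [-0.9 -1.9 -4.9] T [-0.5   1.8  -0.31] hdeg 190.8 c [0.6084 0.0239] zu 0.1137 below 46.3 tilt 32.4 roll -0.000
Ft -1.7 Fh -1.2  ct -90.35 ch 602.12 mm
191.0 [0.31, 0.2, 0.05] [-0.003, -0.002, -0.005]
t28.65 F [-0.9 -1.9 -4.9] T [-0.5   1.8  -0.31] hdeg 190.8 c [0.6084 0.0239] zu 0.1137 below 46.3 tilt 32.4 roll -0.000
Ft -1.7 Fh -1.2  ct -90.35 ch 602.12 mm
191.0 [0.44, 0.28, 0.05] [-0.003, -0.002, -0.005]
t28.65 F [-0.9 -1.9 -4.9] T [-0.5   1.8  -0.31] hdeg 190.8 c [0.6084 0.0239] zu 0.1137 below 46.3 tilt 32.4 roll -0.000
Ft -1.7 Fh -1.2  ct -90.35 ch 602.12 mm
194.0 [-0.02, -0.03, -0.41] [-0.047, -0.03, -0.005]
197.0 [-0.0, -0.06, -0.87] [-0.091, -0.059, -0.005]
```

Call:
move_arm(
  deltas=[
    [[0.14, 0.09, 0], [0, 0, 0], 1],
    [[0.26, 0.17, 0], [0, 0, 0], 1],
    [[0.34, 0.22, 0], [0, 0, 0], 1],
    [[0.34, 0.22, 0], [0, 0, 0], 1],
  ],
)

```text
t: 29.15
eef_pos: [0.5206, 0.0072, 0.1285]
orientation: [[0.528, -0.828, -0.187], [0.1, -0.158, 0.982], [-0.843, -0.538, -0.001]]
force: [-3.5, -1.9, 0.8]
opening: 0.0183
```

```bash
python3 -c "
from h import *
st2()"
```

```text
t29.15 F [-3.5 -1.9  0.8] T [-0.37  0.94 -0.13] hdeg 190.8 c [0.609  0.0241] zu 0.1104 below 49.6 tilt 32.5 roll -0.001
Ft -1.2 Fh -3.8  ct -90.41 ch 602.69 mm
```

Resistance starts too high, so it may be resting on the lip rather than in the seat. I'll raise it again and turn on to feel for the stop.

```bash
python3 rot.py .114 191 195 198 201
```

```text
t29.15 F [-3.5 -1.9  0.8] T [-0.37  0.94 -0.13] hdeg 190.8 c [0.609  0.0241] zu 0.1104 below 49.6 tilt 32.5 roll -0.001
Ft -1.2 Fh -3.8  ct -90.41 ch 602.69 mm
191.0 [-0.34, -0.14, 0.04] [-0.003, -0.002, -0.003]
195.0 [-0.33, -0.16, -0.56] [-0.062, -0.04, -0.003]
198.0 [-0.3, -0.2, -1.02] [-0.106, -0.068, -0.003]
201.0 [-0.27, -0.26, -1.47] [-0.15, -0.097, -0.003]
```

Call:
move_arm(
  deltas=[
    [[-0.34, -0.14, 0.04], [0, 0, 0], 1],
    [[-0.34, -0.14, 0.04], [0, 0, 0], 1],
    [[-0.33, -0.15, -0.26], [-0.03, -0.02, 0], 1],
    [[-0.33, -0.16, -0.56], [-0.062, -0.04, 0], 1],
    [[-0.33, -0.16, -0.56], [-0.062, -0.04, 0], 1],
  ],
)

```text
t: 29.78
eef_pos: [0.5209, 0.0014, 0.1318]
orientation: [[0.519, -0.815, -0.258], [0.139, -0.218, 0.966], [-0.844, -0.537, 0.001]]
force: [-0.1, 0.5, -4.8]
opening: 0.0182
```

```bash
python3 rot.py .114 195 198 201
```

```text
t29.77 F [-0.1  0.5 -4.8] T [-0.37  1.57  0.01] hdeg 195.0 c [0.6079 0.0246] zu 0.1136 below 46.4 tilt 32.5 roll 0.001
Ft 0.5 Fh 0.0  ct -133.25 ch 593.62 mm
195.0 [-0.02, -0.05, 0.01] [-0.001, 0.0, -0.004]
198.0 [-0.01, -0.06, -0.45] [-0.045, -0.028, -0.004]
201.0 [0.01, -0.09, -0.9] [-0.089, -0.056, -0.004]
```

No stop yet at 195°, so I'll continue in small steps.

Call:
move_arm(
  deltas=[
    [[-0.02, -0.05, -0.2], [-0.022, -0.014, -0.004], 1],
    [[-0.01, -0.06, -0.45], [-0.045, -0.028, -0.004], 1],
    [[-0.01, -0.06, -0.45], [-0.045, -0.028, -0.004], 1],
  ],
)

```text
t: 30.15
eef_pos: [0.5223, -0.0019, 0.1319]
orientation: [[0.513, -0.801, -0.309], [0.169, -0.259, 0.951], [-0.841, -0.54, 0.003]]
force: [3.6, 5.3, -6.1]
opening: 0.0183
```

```bash
python3 rot.py .114 198 201 204; python3 rot.py .1095 198
```

```text
t30.15 F [ 3.6  5.3 -6.1] T [ 0.16  1.58 -0.43] hdeg 198.0 c [0.6078 0.0259] zu 0.1136 below 46.4 tilt 32.7 roll 0.003
Ft 4.0 Fh 5.1  ct -163.18 ch 586.09 mm
198.0 [-0.03, -0.01, -0.1] [-0.002, 0.002, 0.0]
201.0 [-0.03, -0.03, -0.56] [-0.046, -0.026, 0.0]
204.0 [-0.01, -0.06, -1.01] [-0.09, -0.054, 0.0]
t30.15 F [ 3.6  5.3 -6.1] T [ 0.16  1.58 -0.43] hdeg 198.0 c [0.6078 0.0259] zu 0.1136 below 46.4 tilt 32.7 roll 0.003
Ft 4.0 Fh 5.1  ct -163.18 ch 586.09 mm
198.0 [0.35, 0.23, -0.1] [-0.002, 0.002, 0.0]
```

```bash
sed -i 's/^    k=/    k=min(1,(a-139)\/57) if 0 else /' rot.py; python3 rot.py .1138 194.5;python3 rot.py .1105 194.5;python3 rot.py .1095 194.5
```

```text
t30.15 F [ 3.6  5.3 -6.1] T [ 0.16  1.58 -0.43] hdeg 198.0 c [0.6078 0.0259] zu 0.1136 below 46.4 tilt 32.7 roll 0.003
Ft 4.0 Fh 5.1  ct -163.18 ch 586.09 mm
194.5 [-0.01, -0.02, 0.44] [0.05, 0.035, 0.0]
t30.15 F [ 3.6  5.3 -6.1] T [ 0.16  1.58 -0.43] hdeg 198.0 c [0.6078 0.0259] zu 0.1136 below 46.4 tilt 32.7 roll 0.003
Ft 4.0 Fh 5.1  ct -163.18 ch 586.09 mm
194.5 [0.27, 0.16, 0.43] [0.05, 0.035, 0.0]
t30.15 F [ 3.6  5.3 -6.1] T [ 0.16  1.58 -0.43] hdeg 198.0 c [0.6078 0.0259] zu 0.1136 below 46.4 tilt 32.7 roll 0.003
Ft 4.0 Fh 5.1  ct -163.18 ch 586.09 mm
194.5 [0.36, 0.22, 0.43] [0.05, 0.035, 0.0]
```

Call:
move_arm(
  deltas=[
    [[-0.01, -0.02, 0.44], [0.05, 0.035, 0], 1],
    [[-0.01, -0.02, 0.44], [0.05, 0.035, 0], 1],
    [[0.13, 0.07, 0.43], [0.05, 0.035, 0], 1],
    [[0.27, 0.16, 0.43], [0.05, 0.035, 0], 1],
    [[0.27, 0.16, 0.43], [0.05, 0.035, 0], 1],
    [[0.27, 0.16, 0.43], [0.05, 0.035, 0], 1],
  ],
)

```text
t: 30.9
eef_pos: [0.5209, 0.0023, 0.1286]
orientation: [[0.523, -0.815, -0.251], [0.136, -0.211, 0.968], [-0.842, -0.54, 0.001]]
force: [-2.3, 1.0, -5.3]
opening: 0.018
```

```bash
python3 rot.py .1095 194.5; python3 - <<'E'
from h import *
W=[]
for i in range(4):
    c=bot.read_camera('side'); W.append(cloud(c))
w=np.concatenate(W); print('pot',cyl(w,[.609,.027],.116,.155,hdeg=196)); print('collar',cyl(w,[.609,.0266],.163,.2,.047))
cv2.imwrite('pics/s8.png',cv2.resize(c['frame'][180:290,225:345],None,fx=6,fy=5.4,interpolation=cv2.INTER_CUBIC))
E
```

```text
t30.90 F [-2.3  1.  -5.3] T [-0.26  1.8   0.36] hdeg 194.5 c [0.608  0.0249] zu 0.1104 below 49.6 tilt 32.7 roll 0.001
Ft 1.5 Fh -2.0  ct -128.33 ch 594.82 mm
194.5 [0.08, 0.04, -0.01] [-0.0, 0.001, -0.0]
pot (array([0.6075, 0.0257]), array([-0.33,  1.54]), 'sd', array([0.28, 0.17, 1.55, 1.03]), 786)
collar (array([0.6086, 0.0268]), array([-0.14, -0.16]), 'sd', array([0.09, 0.08, 0.48, 0.43]), 2204)
```

View pics/s8.png

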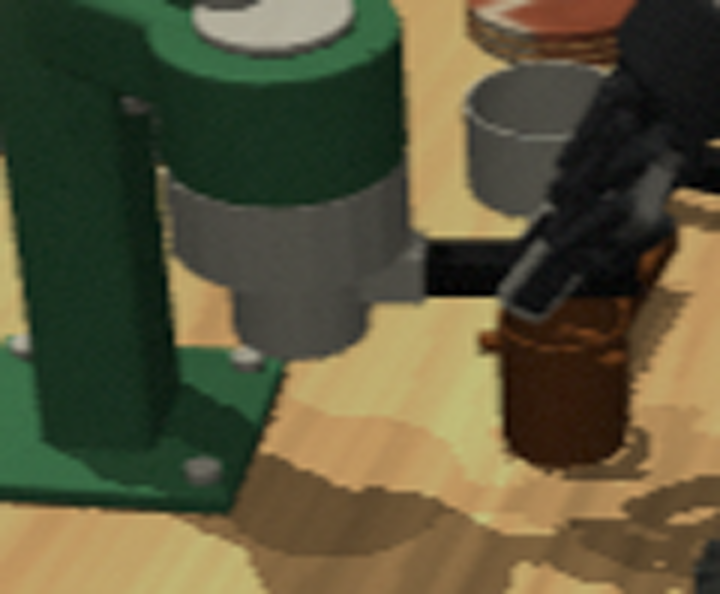

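At 194.5° it came down past lip height with only the spring pushing back, so it is over the seat (191° was on the lip). I'll lower it fully and re-centre slightly.

```bash
python3 - <<'E'
from h import *
st2()
for z in(.1095,.1083): print(*delta(pp(z,194.5,[.6088,.0253])))
E
```

```text
t31.10 F [-1.3  1.3 -5.6] T [-0.24  1.8   0.32] hdeg 194.5 c [0.6081 0.0248] zu 0.1105 below 49.5 tilt 32.7 roll 0.000
Ft 1.6 Fh -0.9  ct -128.29 ch 594.93 mm
[0.13, -0.01, 0.03] [-0.0, 0.0, -0.0]
[0.23, 0.05, 0.03] [-0.0, 0.0, -0.0]
```

Call:
move_arm(
  deltas=[
    [[0.07, 0, 0.02], [0, 0, 0], 1],
    [[0.13, -0.01, 0.03], [0, 0, 0], 1],
    [[0.23, 0.05, 0.03], [0, 0, 0], 1],
    [[0.23, 0.05, 0.03], [0, 0, 0], 1],
    [[0.23, 0.05, 0.03], [0, 0, 0], 1],
  ],
)

```text
t: 31.72
eef_pos: [0.5221, 0.0026, 0.127]
orientation: [[0.524, -0.814, -0.25], [0.135, -0.21, 0.968], [-0.841, -0.541, 0.0]]
force: [-4.0, -1.2, -1.1]
opening: 0.018
```

```bash
python3 - <<'E'
from h import *
st2()
for a in(191,): print(*delta(pp(.1085,a,[.6088,.0253])))
E
```

```text
t31.73 F [-4.  -1.2 -1.1] T [-0.36  1.45 -0.06] hdeg 194.5 c [0.6092 0.0251] zu 0.1087 below 51.3 tilt 32.7 roll 0.000
Ft -0.2 Fh -4.2  ct -128.10 ch 596.11 mm
[0.01, 0.03, 0.57] [0.051, 0.033, 0.001]
```

Call:
move_arm(
  deltas=[
    [[-0.03, 0.05, 0], [0, 0, 0], 1],
    [[-0.03, 0.05, 0], [0, 0, 0], 1],
    [[-0.03, 0.05, 0], [0, 0, 0], 0.3],
    [[-0.03, 0.05, 0], [0, 0, 0], 0.1],
    [[-0.03, 0.05, 0], [0, 0, 0], 0],
    [[-0.03, 0.05, 0], [0, 0, 0], -0.1],
    [[-0.03, 0.05, 0], [0, 0, 0], -0.1],
    [[-0.03, 0.05, 0], [0, 0, 0], -0.1],
  ],
)

```text
t: 32.72
eef_pos: [0.5215, 0.0025, 0.1269]
orientation: [[0.524, -0.814, -0.25], [0.135, -0.21, 0.968], [-0.841, -0.541, 0.0]]
force: [-0.0, 0.3, 0.5]
opening: 0.047
```

```bash
python3 - <<'E'
from h import *
st2()
W=[]
for i in range(4):
    c=bot.read_camera('side'); W.append(cloud(c))
w=np.concatenate(W); print('pot',cyl(w,[.609,.027],.114,.155,hdeg=196)); print('collar',cyl(w,[.609,.0266],.163,.2,.047))
cv2.imwrite('pics/s9.png',cv2.resize(c['frame'][180:290,225:345],None,fx=6,fy=5.4,interpolation=cv2.INTER_CUBIC))
E
```

```text
t32.73 F [-0.   0.3  0.5] T [-0.21  0.51 -0.05] hdeg 194.5 c [0.6086 0.025 ] zu 0.1087 below 51.3 tilt 32.7 roll 0.000
Ft 0.3 Fh 0.0  ct -128.10 ch 595.50 mm
pot (array([0.608 , 0.0257]), array([0.72, 1.14]), 'sd', array([0.22, 0.14, 1.22, 0.76]), 842)
collar (array([0.6085, 0.0267]), array([ 0.53, -0.2 ]), 'sd', array([0.09, 0.08, 0.49, 0.42]), 2199)
```

View pics/s9.png

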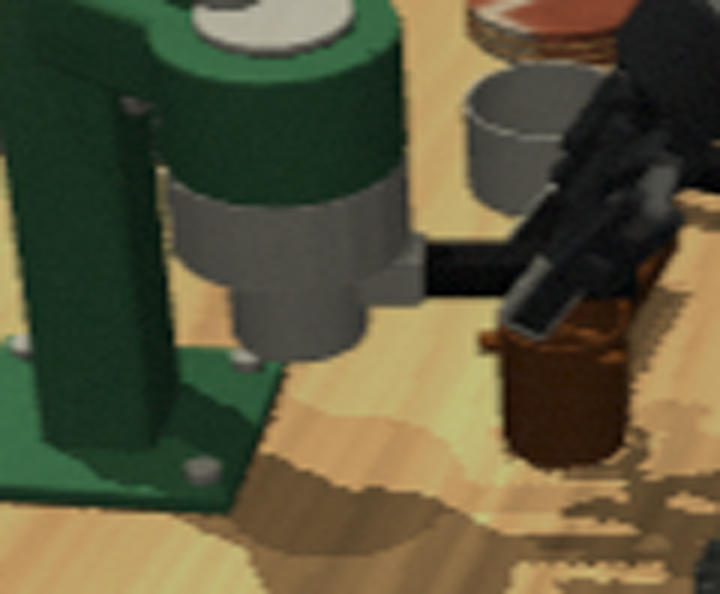

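The pot hangs on its own with the jaws open, clear of the bar and reading zero force. I'll back straight out.

Call:
move_arm(
  deltas=[
    [[-1, 0, 0], [0, 0, 0], -0.1],
    [[-3, 0, 0], [0, 0, 0], -0.1],
    [[-6, 0, 0], [0, 0, 0], -0.1],
    [[-10, 0, 0], [0, 0, 0], -0.1],
    [[-13, 0, 0], [0, 0, 0], -0.1],
    [[-13, 0, 0], [0, 0, 0], -0.1],
    [[-13, 0, 0], [0, 0, 0], -0.1],
  ],
)

```text
t: 33.8
eef_pos: [0.4534, -0.0152, 0.236]
orientation: [[0.524, -0.814, -0.25], [0.135, -0.21, 0.968], [-0.841, -0.541, -0.0]]
force: [-0.0, -0.4, -0.7]
opening: 0.0468
```

```bash
python3 - <<'E'
from h import *
st2()
W=[]
for i in range(5):
    c=bot.read_camera('side'); W.append(cloud(c))
w=np.concatenate(W); print('pot',cyl(w,[.609,.027],.112,.155,hdeg=196)); print('collar',cyl(w,[.609,.0266],.163,.2,.047))
cv2.imwrite('pics/s10.png',c['frame'])
o=w[(np.hypot(w[...,0]-.609,w[...,1]-.0265)<.031)&(w[...,2]>.08)&(w[...,2]<.15)]; print('lowest z',np.percentile(o[:,2],[.5,2,5]))
f=c['frame'];wl=W[-1]; k=wl[(f.max(-1)<60)&(wl[...,2]>.13)&(wl[...,2]<.17)&(wl[...,0]>.46)&(wl[...,0]<.56)&(np.abs(wl[...,1])<.05)]
if len(k)>10:
    print('handle',len(k),k.mean(0),cv2.minAreaRect(k[:,:2].astype(np.float32)))
    tp=k; A=np.c_[k[:,0],np.ones(len(k))]; 
    d=np.array([.6086,.0267])-k.mean(0)[:2]; print('dir',np.degrees(np.arctan2(d[1],d[0]))+180)
t=bot.read_camera('top'); cv2.imwrite('pics/t10.png',t['frame'])
E
```

```text
t33.80 F [-0.  -0.4 -0.7] T [-0.21  0.58 -0.04] hdeg 194.5 c [0.5404 0.0073] zu 0.2178 below -57.8 tilt 32.8 roll -0.000
Ft -0.4 Fh -0.1  ct -128.02 ch 525.10 mm
pot (array([0.6081, 0.0255]), array([-0.13,  0.9 ]), 'sd', array([0.19, 0.12, 1.  , 0.61]), 1114)
collar (array([0.6085, 0.0267]), array([-0.43, -0.48]), 'sd', array([0.09, 0.07, 0.46, 0.39]), 2723)
lowest z [0.10824479 0.11006496 0.11169938]
handle 357 [0.51651409 0.0090148  0.14535222] ((0.5202009081840515, 0.005839120596647263), (0.08741386234760284, 0.027314625680446625), 13.205129623413086)
dir 190.87134680783785
```

View pics/s10.png

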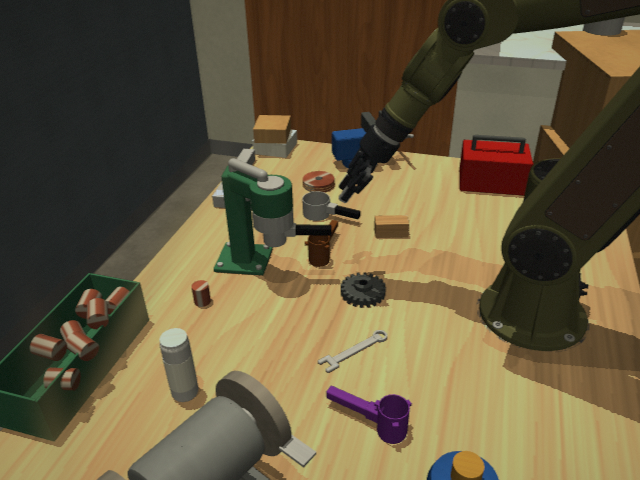

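View pics/t10.png

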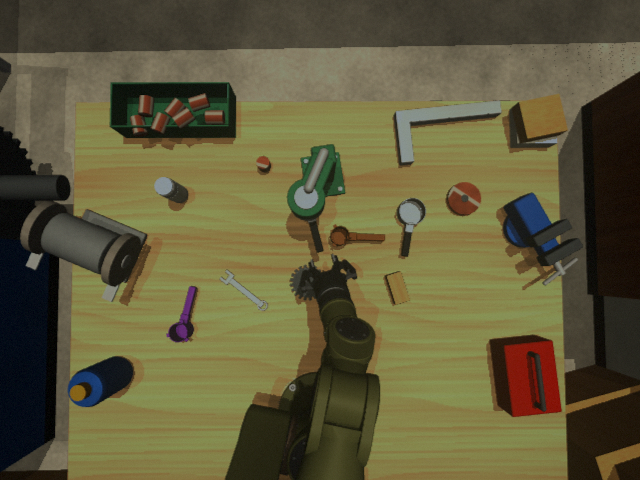

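The side view shows the pot hanging level at (275,230), its bar at (312,230), with the gripper well clear. The top view shows every bystander where it was. I'm handing it in.

```bash
python3 -c "
from h import *
s=bot.observe();print(s['t'],np.abs(s['joint_velocities']).max());print(bot.close_job())"
```

```text
34.1 0.0036792943481454526
the job is handed in; nothing more can be done
None
```

The dust pot is back on the separator and locked. It hangs by itself with the gripper clear, and I handed the job in at 34.1 s of the 72 s allowed.

**How it went:**
- **Droop in the grip:** my first upward presses, of up to about 7 N, tipped the pot about 3° in the grip. I corrected this by pitching the tool and gripping harder (80 N up to 120 N).
- **Finding the gate:** I felt the collar bore to centre the pot, then found the gate at a handle direction of about 139° in the world frame. From there I pushed up to about 46 mm below the mouth and turned anticlockwise.
- **Finding the seat:** my first let-down, at 191°, rested on the lip instead of the seat. I raised the pot again, turned until I felt the stop near 197°, backed off to 194.5° and let it down there.

**Last checks:**
- **Seating:** before I released it, the pot was down at about 51 mm below the mouth, which is seat depth. After release, the camera put its underside at about 0.109 m above the bench, which agrees.
- **Level:** the pot's axis measured level within about 1°, which is also the limit of that measurement.
- **Handle direction:** it points about 2–6° from the machine's front. The camera read 191° and the tool's own angle read 194.5°; the front is at about 189°.
- **Other things on the bench:** everything looked unmoved in the final pictures from both cameras.

**Not checked or in disagreement:**
- I did not test the lock by turning the pot back; I judged it by depth and the stop.
- The pot's centre found by feel differed from the camera estimate by about 3 mm at the gate, and I followed the feel.

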